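# Feed a flat bar through the die guard and hold it against the sprung end stop

### The arm

A 7-joint arm with a two-finger parallel gripper is mounted at the origin on a cart in front of the work surface, level with it; the furniture and walls round the work are solid. World frame = base frame: x ahead of the robot, y to its left, z up, the work surface at z = 0. Lengths are in m, angles in rad, forces in N, time in s.
With the tool pointing down it reaches from about 0.425 to 0.8 m from the base axis. Payload 8.3 kg.
Tool frame: the origin (TCP) lies midway between the tips of the shut fingers; the grasp point (between the pads) lies r.grip_point_offset behind it (r.grip_point_offset is the distance from the TCP to the grasp point, in m); z points along the fingers, y is the direction in which the jaws open and shut (so a half turn about z gives the same grasp; the last joint's range is limited). The gripper opens to 85 mm and grips with 20 to 120 N. Pads are 22 mm wide; open, the fingers measure 114 mm over their backs; the gripper's body (76 mm by 85 mm) begins 54 mm behind the grasp point. The pads swing forward as they close: fully open they stand 13 mm farther back than shut.
Start: joints at [-1.177, 0.383, 0.016, 1.37, -0.006, 1.388, -0.046], TCP at [0.276, 0.561, 0.231] pointing down, gripper open.
Joint ranges: [-2.95, 2.95], [-0.25, 2.06], [-1.52, 1.56], [0.18, 2.33], [-1.44, 4.58], [0.02, 2.06], [-3.01, 3.01]. Speed limits (rad/s): [2.39, 2.39, 3.01, 3.01, 3.14, 3.14, 3.14].

### API

Orientations are given as [roll, pitch, yaw] about the fixed x, y, z axes, in that order (R = Rz(yaw) Ry(pitch) Rx(roll)).
In Python, from bench import r gives the robot as it stands. The module is installed in compiled form; this text tells all that it offers.
- The arm moves only by the shell command python3 -m crank 'ROWS' [FORCE]. ROWS is text: rows parted by semicolons, each of 7 numbers parted by spaces: the shift along the tool's x, y, z normalised to -1 to 1, where 1 is 0.4 m, then the turn, a rotation vector about the tool's x, y, z normalised to -1 to 1, where 1 is 2 pi rad, then the gripper command: -1 is fully open, 1 is shut, values between are in proportion. In form: x y z rx ry rz claw; .... A call has exactly 5 rows; each row is the pose to reach, as a shift and turn from the pose measured when the call began, along the tool's axes at that moment, turning the shorter way round; what a row does not reach only later rows make up. A row lasts 1/10 s, in which the tool goes at most 50 mm and 8.59 degrees, less where a joint would pass 70% of its speed; a pose out of reach is approached as far as the arm can. A call with a number of a shift or a turn outside -1 to 1 is refused whole. A call with a gripper value outside its range is refused whole. The fingers move at their own pace and stop on an object; FORCE is the grip in N (left out, the last holds). Time passes only in rows, so rows that repeat a pose let the fingers close, or fill a call up. It gives the time, the measured TCP pose, the force and the opening at its end, in the units of the state.
- r.state(): the state, without advancing time (a new reading comes with each control period).
- r.get_image(name): name is "scene" or "top"; returns (picture, depth): 400x640x3 uint8, red, green, blue; 400x640 float32, m along the optical axis (not along the pixel's ray), 0 where there is no reading.
- r.camera_info(name): a dict with "fx", "fy", "cx", "cy" (pixels), "k1" (the pictures are not rectified: a ray, as slopes to the right and down, at radius r is drawn at 1 + k1 r^2 times it, then the intrinsics apply), "rvec" (rotation vector, rad) and "tvec" (3), from world to camera coordinates, as OpenCV has them. Camera axes: x right, y down, z forward; pixel columns grow to the right and rows downward; lengths in m; the calibration is good to about 2 mm. A picture is of the moment at which its call begins. camera_info takes no time and is no camera call.
- r.finish_job(): hands the job in, once; it reports no verdict.
Trained networks look in the newest picture that a camera, given by its name, has taken for a name from the list of things; names that differ only in an ending like _2 or _b are one class to them, and where a whole thing is asked for, a point or a joint stands for the part that bears it (a point fixed in the world has none). Each returns a list of dicts, best first, with "conf" (0 to 1); they miss things now and then, are a little off and sometimes report something else, mostly with a low value. They report only what shows in the picture. A call takes as long as a camera call.
- r.outline_of(query, camera): "pixels" (400x640 bool, what is visible of it) and "rect" ([centre column, centre row, width, height] in pixels, round what is visible of it).
The state is a dict: "clock": time; "qpos": joint angles; "dq": joint speeds; "tau": joint torques, N m; "position": TCP position; "orientation": TCP orientation; "wrist_force": force on the tool from outside, world axes, zero at the start; "moment": the same for the moment, N m; "grip_width": opening from 0.0 (shut) to 1.0 (fully open).
Only numpy, scipy, OpenCV 4.12 (cv2) and the standard library are available. Lean on these libraries where they do the work, as an engineer would, in place of code of your own. Each camera call takes 0.05 s, during which the arm holds its last target.

### The job

The brass stop pin in front of the yellow guard is blocking the feed of the piercing die: knock it down flush with the soft-faced hammer (not with the fingers), then set the hammer back down on the bench. Then take the aluminium flat bar off its wooden blocks, feed it bare end first (the end painted blue stays outside) through the slot in the guard, flat on the bed, and push the sprung end stop behind it fully back. Finish while still gripping the bar and keeping the end stop pressed; do not let go, and leave the green grease tin undisturbed.

Things in the scene. Friction and masses are not known exactly. Their poses are not given: they have to be found in the camera images.
- window (a point): Centre of the slot in the outer face of the yellow guard (124 mm wide, 5 mm thick, top 104 mm above the bench) of the die, fixed to the bench. x axis = feed direction, into the slot; z up. Slot 32 mm wide (y), 12 mm high (z): 2 mm more than the bar each way. Behind the guard, guide rails 33 mm apart run from x = 6 to 56 mm under a cover 14 mm above the bed
- bed (a point): Middle of the front edge of the die's steel bed, on its top, 40 mm above the bench, 64 mm in front of the guard; axes as for window. The bed is level, 60 mm wide, runs in to the slot (it is the slot's lower edge) and on under the die. The base plate (188 x 132 mm) reaches 6 mm further out; the die's two-pillar top is 166 mm tall
- pin_top (a point): Centre of the top of the brass stop pin, 16 mm across, upright in the bed on the slot's centre line, 38 mm in front of the guard's outer face
- stop_pin (a joint): How far the stop pin is down, in m: 0 = 12 mm proud of the bed, 0.012 = flush with the bed, 0.013 = end of its travel. It starts 8 to 12 mm proud. A friction spring grips it: about 9 N drives it, and it stays where it is left
- stop_face (a point): Centre of the face of the sprung end stop, a red button 12 mm across on a rod, behind the slot on its centre line, 7 mm above the bed, 60 mm beyond the guard's outer face when free
- end_stop (a joint): How far the end stop is pushed back along the feed direction, in m: 0 = free, 0.010 = fully back. Its spring pushes with 3 N at 0 and 7 N at 0.010 and returns it when let go
- mallet_grip (a point): Grip point on the wooden handle (22 mm wide, 26 mm high) of the soft-faced hammer, mid-height, 65 mm from the head's axis. z axis along the head's axis (up as it stands), x from the handle to the head. Hammer about 0.36 kg, standing on one face of its head, handle level 40 mm up. Head: upright cylinder 44 mm across, 80 mm high. The handle ends 140 mm along -x
- mallet_face (a point): Centre of the lower (white) striking face of the hammer, 65 mm along the handle and 40 mm below the point mallet_grip, on the bench as it stands
- mallet_center (a point): Centre of the hammer's head, half-way between its faces (40 mm above the lower face). Between the hammer and the die stand a bench vice at the front (about 170 mm high, back to x = 0.52 m, y about -0.14 m) and a tall press at the back (x over 0.73 m, y about -0.04 m)
- bar_grip (a point): Grip point of the aluminium flat bar, on its centre line, half-way through its thickness, 170 mm behind its nose, 70 mm from its tail. Bar 240 mm long (x), 30 wide (y), 10 thick (z), about 0.2 kg; x points to the bare nose (5 mm rounded corners); the last 26 mm at the tail are painted blue. It lies on two wooden blocks, underside 38 mm above the bench; no block within 30 mm of this point along it
- bar_nose (a point): Middle of the bar's nose end, half-way through its thickness, 170 mm along the bar's x axis from bar_grip
- tin (a point): Centre of the green grease tin, 70 mm across and 64 mm tall, a bystander at the back of the bench that must not be knocked about

How it is judged:
On the way, in this order (a step that is already met when the one before it is completed fails the run):
1. the hammer drives the stop pin down flush with the bed (less than 1.5 mm proud) (value of joint stop_pin above 0.0105 m and contact force between mallet and stop_pin above 0.5 N).
2. the hammer is back on the bench, let go and at rest (height (world z) of mallet_center between 0.01 and 0.055 m and contact force between the fingers and mallet below 0.1 N and linear speed of mallet below 0.02 m/s), for 0.2 s.
3. the bar's nose is through the slot in the guard (x of bar_nose in the frame of window above 0.02 m and y of bar_nose in the frame of window between -0.004 and 0.004 m and z of bar_nose in the frame of window between -0.004 and 0.004 m), for 0.1 s.
At the end, for the whole second after the job is handed in: The fingers still grip the bar, which lies still and flat in the slot (nose within 4 mm of its centre line, 4 degrees of the feed) and keeps the end stop pushed back over 6 of its 10 mm; the pin is less than 1.5 mm proud; the hammer is on the bench, let go (value of joint end_stop above 0.006 m and contact force between bar and end_stop above 1.5 N and contact force between the fingers and bar above 2 N and x of bar_nose in the frame of window above 0.064 m and y of bar_nose in the frame of window between -0.004 and 0.004 m and angle between the x axis of bar_grip and the x axis of window, either way round below 0.07 rad and angle between bar_grip's own z axis and vertical below 0.07 rad and linear speed of bar below 0.02 m/s and value of joint stop_pin above 0.0105 m and height (world z) of mallet_center between 0.01 and 0.055 m and contact force between the fingers and mallet below 0.1 N); the arm keeps its last pose, push and grip.
It fails at once if the fingers or arm press on the stop pin (contact force between any of the fingers, the arm and stop_pin above 1 N).
It fails at once if the end stop is pushed by anything but the bar (contact force between any of the fingers, mallet and end_stop above 1 N).
It fails at once if the grease tin is moved more than 3 cm or knocked over (distance of tin from where it was at the start of the episode above 0.03 m or angle between tin's own z axis and vertical above 0.5 rad).
It also fails if it takes over 72 s, if anything falls off the work surface, if the arm or the gripper's body presses on something with over 40 N, if the wrist force passes 120 N, or if a joint passes its speed limit or range.

## Working session

There is one attempt and no reset: what is moved stays moved. The work goes in short steps, Python scripts to look and compute and a shell command to move; the robot and the scene stay as the last step left them, time stands still between calls to the robot, and variables do not carry over. Pictures are saved under pics/ and viewed, and the job is handed in when it is done.

```bash
mkdir -p pics; ls; cat > h.py <<'E'
import numpy as np,cv2
from bench import r
from scipy.spatial.transform import Rotation as Ro
def save(name,fn):
    p,d=r.get_image(name); cv2.imwrite('pics/'+fn,p[:,:,::-1]); np.save('pics/'+name+'_d.npy',d); return p,d
def cam(n):
    c=r.camera_info(n); K=np.array([[c['fx'],0,c['cx']],[0,c['fy'],c['cy']],[0,0,1.]]); R=cv2.Rodrigues(np.array(c['rvec'],float))[0]; t=np.array(c['tvec'],float).ravel()
    return K,np.array([c['k1'],0,0,0.]),R,t
def rays(n,uv):
    K,D,R,t=cam(n)
    x=cv2.undistortPoints(np.array(uv,float).reshape(-1,1,2),K,D).reshape(-1,2)
    return -R.T@t, np.c_[x,np.ones(len(x))]@R, x
def atz(n,uv,z):
    o,dv,_=rays(n,uv); s=(z-o[2])/dv[:,2]; return o+s[:,None]*dv
def dep(n,uv,d):
    o,dv,_=rays(n,uv); uv=np.round(np.array(uv)).astype(int).reshape(-1,2); return o+d[uv[:,1],uv[:,0]][:,None]*dv
def proj(n,P):
    K,D,R,t=cam(n); return cv2.projectPoints(np.array(P,float).reshape(-1,3),cv2.Rodrigues(R)[0],t,K,D)[0].reshape(-1,2)
E
python3 - <<'E'
from h import *
for n in('scene','top'):
    save(n,n+'0.png'); K,D,R,t=cam(n); print(n,K[0,0],D[0],-R.T@t,R[2])
print(r.state(), r.grip_point_offset)
E
```

```text
pics
scene 490.81098609012975 -0.039007600341030645 [-0.26923596 -0.7092974   1.28034236] [ 0.53581809  0.41582007 -0.73484192]
top 430.41384510436507 0.025907253630198922 [ 0.44564759 -0.05898306  1.45112318] [ 0.12970123  0.03735748 -0.99084914]
{'clock': 0.1, 'qpos': array([-1.17688799,  0.38417995,  0.01638802,  1.37101306, -0.00632197,
        1.38822084, -0.04649963]), 'dq': array([-0.00095562, -0.00188698,  0.00023445, -0.00283525,  0.00171393,
        0.00113817, -0.00096715]), 'tau': array([ 3.53393938e-03, -6.29130864e+01,  8.47428069e-01, -3.72758174e+01,
        1.67971855e-02,  1.05347732e-02,  3.23565814e-05]), 'position': array([0.27544735, 0.56053184, 0.23037915]), 'orientation': array([-3.13982016e+00,  9.52241681e-06,  2.68483228e+00]), 'wrist_force': array([-0.51633081,  0.64105273, -0.12616857]), 'moment': array([-0.00548887, -0.03703969,  0.04158612]), 'grip_width': 1.002918006815366} 0.0187
```

View pics/scene0.png

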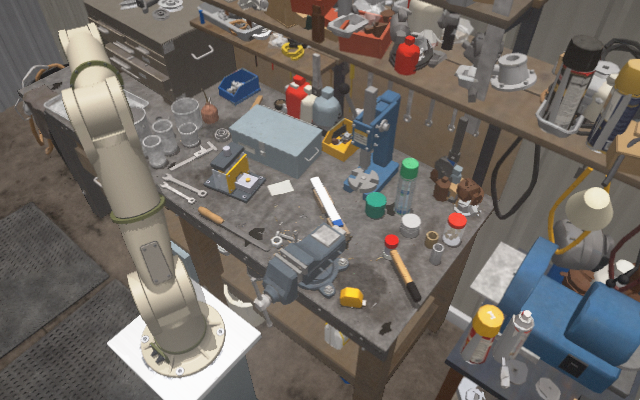

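View pics/top0.png

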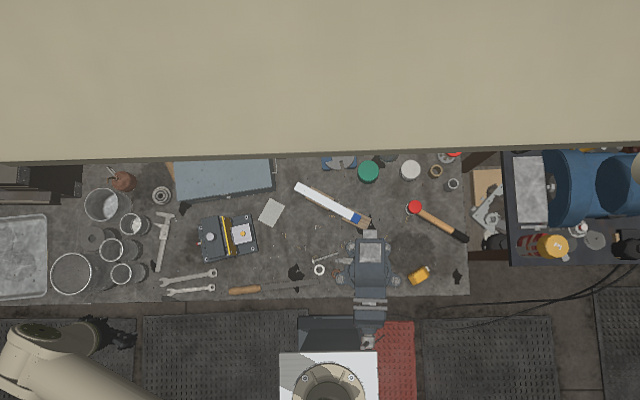

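```bash
python3 - <<'E'
from h import *
for n in('scene','top'):
    p,d=r.get_image(n)
    np.save('pics/%s_d.npy'%n,d)
    ov=p.copy()
    for i,q in enumerate(['window','bed','stop_pin','mallet_grip','mallet_face','bar_grip','tin','end_stop']):
        o=r.outline_of(q,n)
        for k in o[:2]: print(n,q,round(k['conf'],2),np.round(k['rect'],1),k['pixels'].sum())
        if o:
            np.save('pics/%s_%s.npy'%(n,q),o[0]['pixels'])
E
```

```text
scene window 0.95 [236.5 174.3  64.7  62.6] 2025
scene bed 0.61 [235.1 172.9  62.3  57.3] 2129
scene bed 0.6 [403.8 266.9  34.3  70.2] 696
scene stop_pin 0.51 [403.7 266.4  37.6  66.7] 735
scene mallet_grip 0.66 [403.2 268.7  39.3  70.4] 692
scene mallet_face 0.7 [404.3 266.   37.   71.4] 745
scene bar_grip 0.73 [328.1 203.4  35.1  50.3] 504
scene tin 0.95 [375.9 203.8  18.2  25.1] 454
top window 0.63 [226.9 237.2  64.   51.3] 2270
top bed 0.75 [229.2 235.9  61.8  49. ] 2305
top mallet_grip 0.73 [437.2 221.8  67.1  37.8] 577
top mallet_face 0.62 [437.8 220.8  65.7  43.1] 605
top bar_grip 0.57 [328.4 204.5  64.5  39. ] 630
top tin 0.6 [368.1 171.8  21.9  24.4] 418
```

```bash
python3 - <<'E'
import cv2,numpy as np
t=cv2.imread('pics/top0.png'); s=cv2.imread('pics/scene0.png')
def c(im,u,v,w,h,f): return cv2.resize(im[v:v+h,u:u+w],None,fx=f,fy=f,interpolation=cv2.INTER_CUBIC)
cv2.imwrite('pics/c1.png',np.hstack([c(t,185,200,80,75,5),c(s,200,135,80,75,5)]))
cv2.imwrite('pics/c2.png',np.hstack([c(t,280,160,100,75,4),c(s,295,165,100,75,4)]))
cv2.imwrite('pics/c3.png',np.hstack([c(t,390,185,90,75,4),c(s,370,230,90,75,4)]))
E
```

```text
(no output)
```

View pics/c1.png

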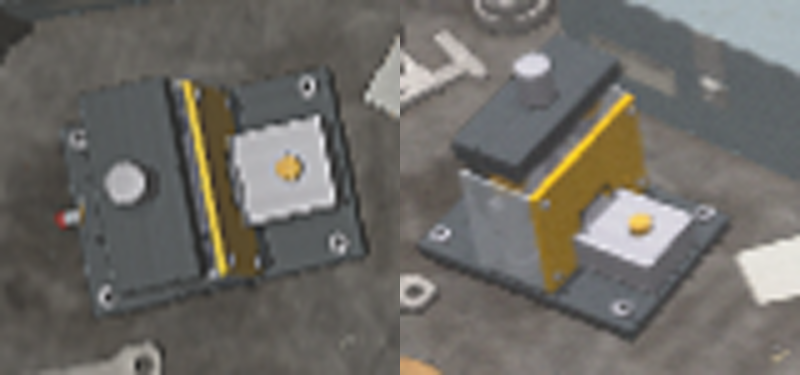

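View pics/c2.png

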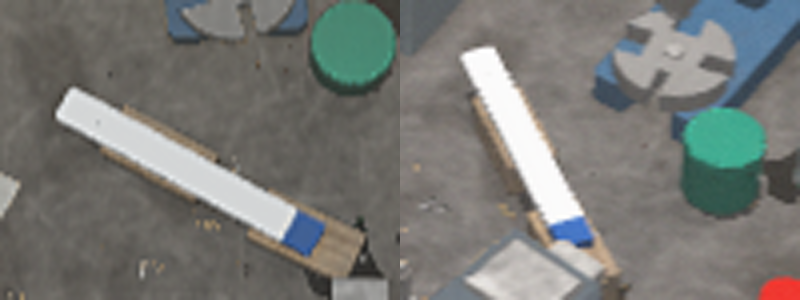

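View pics/c3.png

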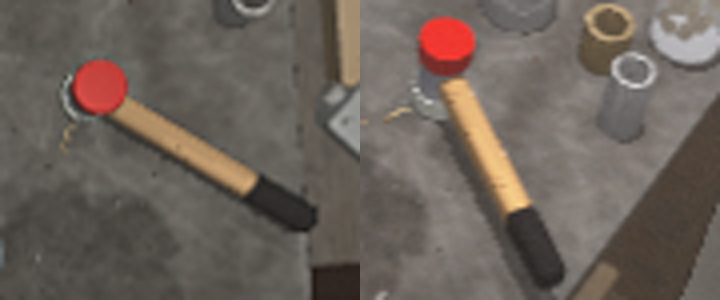

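```bash
cat > fit.py <<'E'
from h import *
from scipy.optimize import least_squares
from scipy.ndimage import map_coordinates
def edges_pts(seg,n=25):
    a,b=map(np.array,seg); return a+(b-a)*np.linspace(.08,.92,n)[:,None]
def to_w(p,P):
    c,s=np.cos(p[2]),np.sin(p[2]); P=np.asarray(P,float); z=P[:,2]+(p[3] if len(p)>3 else 0)
    return np.c_[p[0]+c*P[:,0]-s*P[:,1],p[1]+s*P[:,0]+c*P[:,1],z]
def fit(p,imgs,segs,rng=(4,3,2,2,1.5,1.5,1.5),verbose=True,free=3):
    # segs: {cam:[(a,b),...]}
    p=np.array(p,float)
    for R_ in rng:
        obs=[]
        for cn,sg in segs.items():
            g=imgs[cn].astype(np.float32)
            for si,s in enumerate(sg):
                M=edges_pts(s); uv=proj(cn,to_w(p,M)); d=uv[-1]-uv[0]; d/=np.linalg.norm(d); n=np.array([-d[1],d[0]])
                o=np.arange(-R_,R_+.01,.25)
                S=uv[:,None]+o[None,:,None]*n
                pr=0
                G=[]
                for ch in range(3):
                    A=map_coordinates(g[:,:,ch],[S[...,1]+n[1]*.7,S[...,0]+n[0]*.7],order=1)-map_coordinates(g[:,:,ch],[S[...,1]-n[1]*.7,S[...,0]-n[0]*.7],order=1)
                    G.append(A)
                G=np.sqrt((np.array(G)**2).sum(0))
                for i in range(len(M)):
                    w=G[i]
                    k=w.argmax()
                    if w[k]<25 or k in(0,len(o)-1): continue
                    lo,hi=max(0,k-4),min(len(o),k+5)
                    off=(w[lo:hi]*o[lo:hi]).sum()/w[lo:hi].sum()
                    obs.append((cn,si,M[i],uv[i]+off*n,n))
        def res(q):
            qq=p.copy(); qq[:free]=q
            out=[]
            for cn in segs:
                O=[x for x in obs if x[0]==cn]
                if not O: continue
                uv=proj(cn,to_w(qq,np.array([x[2] for x in O])))
                out.append(((uv-np.array([x[3] for x in O]))*np.array([x[4] for x in O])).sum(1))
            return np.concatenate(out)
        sol=least_squares(res,p[:free],loss='soft_l1',f_scale=.3,x_scale=[.01,.01,.05,.01][:free]); p[:free]=sol.x
    if verbose:
        rr=res(p[:free]); k=0
        for cn in segs:
            O=[x for x in obs if x[0]==cn]
            for si in range(len(segs[cn])):
                v=[(rr[k+i]) for i,x in enumerate(O) if x[1]==si]
                print(cn,si,len(v),'mean %.2f std %.2f'%(np.mean(v),np.std(v)) if v else '')
            k+=len(O)
        print(np.round(p,4))
    return p
def draw(cn,img,p,sg,fn,box,f=6):
    u,v,w,h=box; c=cv2.resize(img[v:v+h,u:u+w,::-1],None,fx=f,fy=f,interpolation=cv2.INTER_CUBIC)
    for s in sg:
        q=(proj(cn,to_w(p,np.array(s)))-[u,v]+.5)*f-.5
        cv2.line(c,*[tuple(int(round(z)) for z in k) for k in q],(255,0,255),1)
    cv2.imwrite('pics/'+fn,c)
H=.104
DIE={'top':[((-.064,-.03,.04),(-.064,.03,.04)),((-.064,-.03,.04),(-.02,-.03,.04)),((-.064,.03,.04),(-.02,.03,.04)),
            ((0,-.062,H),(0,.062,H)),((.005,-.062,H),(.005,.062,H))],
     'scene':[((-.064,-.03,.04),(-.064,.03,.04)),((-.064,-.03,.04),(-.005,-.03,.04)),((-.064,.03,.04),(-.02,.03,.04)),
            ((0,-.062,H),(0,.062,H)),((.0,-.062,H),(.0,-.062,.03))]}
T=.048
def rect(a,b,w,z): return [((a,-w,z),(b,-w,z)),((a,w,z),(b,w,z)),((a,-w,z),(a,w,z)),((b,-w,z),(b,w,z))]
BAR=rect(-.07,.17,.015,T)+[((-.044,-.015,T),(-.044,.015,T))]
E
python3 - <<'E'
from fit import *
im={'top':cv2.imread('pics/top0.png')[:,:,::-1],'scene':cv2.imread('pics/scene0.png')[:,:,::-1]}
# die init
a,b=atz('top',[(249,223),(252.6,241.6)],.04); print(a,b, atz('top',[(242.8,233.4)],.05))
m=(a+b)/2; d=(a-b)[:2]; yaw=np.arctan2(d[1],d[0])+ -np.pi/2  # a is +y? 
for y in (yaw,yaw+np.pi):
    f=np.array([np.cos(y),np.sin(y)])
    if f[1]>0: break
p0=[*(m[:2]+.064*f),y]; print('init',p0)
p=fit(p0,im,DIE)
for c in DIE: q=fit(p,im,{c:DIE[c]},verbose=False); print(c,'only',q)
draw('top',im['top'],p,DIE['top'],'f1.png',(185,200,80,75)); draw('scene',im['scene'],p,DIE['scene'],'f2.png',(200,135,80,75))
n,t=atz('top',[(296.5,186),(358,219)],.048); 
y=np.arctan2(*(n-t)[1::-1]); f=np.array([np.cos(y),np.sin(y)]); p0=[*(n[:2]-.17*f),y]; print('bar init',p0,np.linalg.norm(n-t))
B={'top':BAR,'scene':[BAR[i] for i in(0,1,3,4)]}
q=fit(p0,im,B)
for c in B: print(c,'only',fit(q,im,{c:B[c]},verbose=False))
draw('top',im['top'],q,BAR,'f3.png',(280,160,100,75)); draw('scene',im['scene'],q,BAR,'f4.png',(295,165,100,75))
a=cv2.imread('pics/f1.png');b=cv2.imread('pics/f2.png');cv2.imwrite('pics/f12.png',cv2.resize(np.hstack([a,b]),(800,375)))
a=cv2.imread('pics/f3.png');b=cv2.imread('pics/f4.png');cv2.imwrite('pics/f34.png',cv2.resize(np.hstack([a,b]),(800,300)))
E
```

```text
[0.57389258 0.24615342 0.04      ] [0.51216846 0.23431306 0.04      ] [[0.5393767  0.26448697 0.05      ]]
init [np.float64(0.5309734250133012), np.float64(0.3030872466929406), np.float64(1.7603210788600498)]
top 0 25 mean 0.05 std 0.18
top 1 25 mean -0.12 std 0.21
top 2 25 mean -0.30 std 0.13
top 3 22 mean 0.04 std 0.55
top 4 17 mean 0.18 std 0.23
scene 0 25 mean -0.20 std 0.15
scene 1 25 mean 0.25 std 0.13
scene 2 25 mean 0.16 std 0.12
scene 3 14 mean -0.05 std 0.19
scene 4 23 mean -0.17 std 0.24
[0.5318 0.3051 1.7841]
top only [0.53335083 0.30485925 1.76605868]
scene only [0.53121224 0.30651669 1.76531989]
bar init [np.float64(0.6065234101430638), np.float64(-0.06148229488019927), np.float64(1.045849074071763)] 0.23064061679245135
top 0 25 mean -0.31 std 0.15
top 1 25 mean -0.19 std 0.17
top 2 25 mean 0.17 std 0.17
top 3 25 mean -0.06 std 0.12
top 4 25 mean 0.01 std 0.10
scene 0 25 mean 0.17 std 0.26
scene 1 24 mean 0.66 std 0.18
scene 2 25 mean -0.13 std 0.17
scene 3 25 mean -0.02 std 0.09
[ 0.6085 -0.0563  1.0372]
top only [ 0.60917521 -0.05682342  1.03772013]
scene only [ 0.6071796  -0.05513164  1.03621061]
```

```bash
ls pics | head -30
```

```text
c1.png
c2.png
c3.png
f1.png
f12.png
f2.png
f3.png
f34.png
f4.png
scene0.png
scene_bar_grip.npy
scene_bed.npy
scene_d.npy
scene_mallet_face.npy
scene_mallet_grip.npy
scene_stop_pin.npy
scene_tin.npy
scene_window.npy
top0.png
top_bar_grip.npy
top_bed.npy
top_d.npy
top_mallet_face.npy
top_mallet_grip.npy
top_tin.npy
top_window.npy
```

View pics/f12.png

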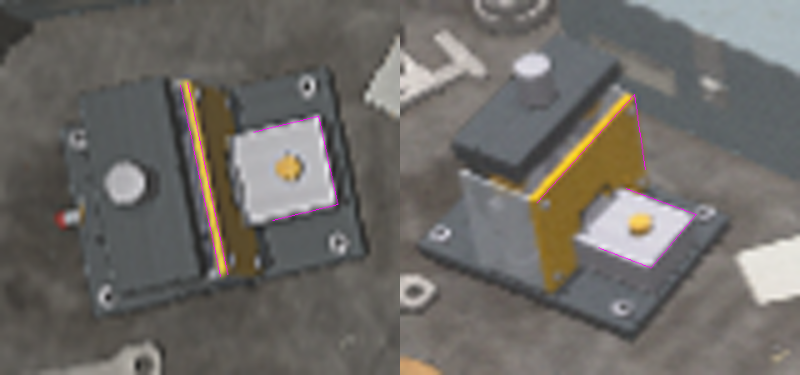

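View pics/f34.png

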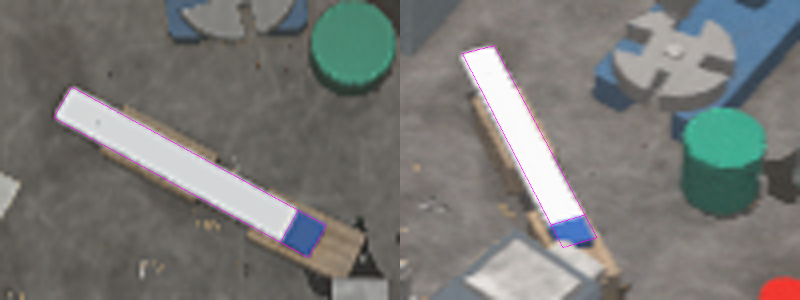

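```bash
python3 - <<'E'
from fit import *
im={'top':cv2.imread('pics/top0.png')[:,:,::-1],'scene':cv2.imread('pics/scene0.png')[:,:,::-1]}
h,e=atz('top',[(415,207)],.08)[0],atz('top',[(466,239)],.045)[0]
y=np.arctan2(*(h-e)[1::-1]); print(h,e,y,np.linalg.norm((h-e)[:2]))
f=np.array([np.cos(y),np.sin(y)]); p0=[*(h[:2]-.065*f),y]
th=np.linspace(0,2*np.pi,17); C=[np.array([.065+.022*np.cos(t),.022*np.sin(t),.08]) for t in th]
ci=[(C[i],C[i+1]) for i in range(16)]
ci_=[s for s in ci if s[0][0]>.055]
Z=.04
tw={'top':ci_+[((-.135,-.011,Z),(.035,-.011,Z)),((-.135,.011,Z),(.035,.011,Z)),((-.14,-.008,Z),(-.14,.008,Z))]}
sc={'scene':[s for s in ci if s[0][0]>.08]+[((-.135,.011,.053),(.03,.011,.053)),((-.135,-.011,.053),(.03,-.011,.053))]}
p=fit(p0,im,tw); q=fit(p,im,sc)
w=fit(p,im,{**tw,**sc},verbose=False);print(w)
draw('top',im['top'],p,tw['top'],'g1.png',(390,185,90,75)); draw('scene',im['scene'],q,sc['scene'],'g2.png',(370,230,90,75))
a=cv2.imread('pics/g1.png');b=cv2.imread('pics/g2.png');cv2.imwrite('pics/g12.png',cv2.resize(np.hstack([a,b]),(800,333)))
t=r.outline_of('tin','top')
d=np.load('pics/top_d.npy'); m=np.load('pics/top_tin.npy'); v,u=np.nonzero(m); print('tin',np.median(dep('top',np.c_[u,v],d),0))
E
```

```text
[ 0.60633925 -0.2947381   0.08      ] [ 0.5022851  -0.45728556  0.045     ] 1.0013793539000573 0.192999847099447
top 0 25 mean -0.13 std 0.24
top 1 25 mean -0.40 std 0.53
top 2 23 mean 0.16 std 0.09
top 3 25 mean 0.19 std 0.11
top 4 25 mean 0.12 std 0.26
top 5 25 mean 0.08 std 0.08
top 6 25 mean 0.17 std 0.06
top 7 25 mean 0.09 std 0.10
top 8 25 mean 0.17 std 0.02
top 9 25 mean 0.03 std 0.07
top 10 25 mean 0.10 std 0.09
top 11 25 mean 0.25 std 0.23
top 12 18 mean -0.42 std 0.15
top 13 25 mean -0.21 std 0.36
[ 0.5741 -0.349   1.0041]
scene 0 25 mean -0.05 std 0.11
scene 1 25 mean 0.01 std 0.11
scene 2 25 mean 0.05 std 0.04
scene 3 25 mean 0.05 std 0.13
scene 4 25 mean -0.03 std 0.11
scene 5 19 mean -0.24 std 0.33
scene 6 25 mean 0.28 std 0.29
[ 0.57   -0.3465  0.9795]
[ 0.57173728 -0.34718948  0.96326898]
tin [ 0.73121339 -0.14936496  0.06368671]
```

View pics/g12.png

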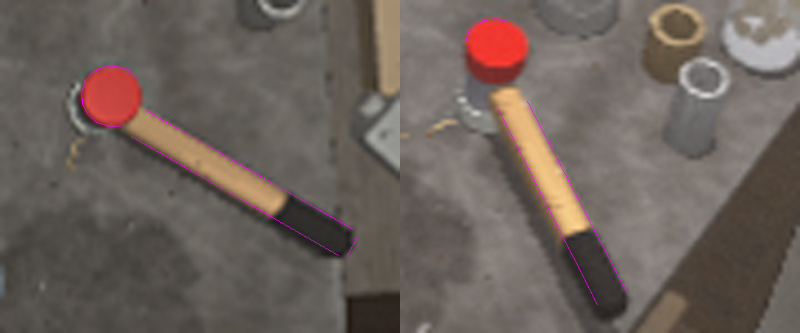

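```bash
cat > plan.py <<'E'
import sys
from h import *
def plan(x,y,z,yaw,pr=True):
    s=r.state(); p=s['position']; R=Ro.from_euler('xyz',s['orientation'])
    T=Ro.from_euler('xyz',[np.pi,0,yaw])
    d=R.inv().apply(np.array([x,y,z])-p)/.4; w=(R.inv()*T).as_rotvec()/(2*np.pi)
    print('t %.2f'%s['clock'],'pos',np.round(p,4),'rpy',np.round(s['orientation'],4),'F',np.round(s['wrist_force'],1),'M',np.round(s['moment'],2),'w',round(s['grip_width'],3),'q',np.round(s['qpos'],2))
    print('ROW',' '.join('%.4f'%v for v in [*d,*w]),'dist',round(.4*np.linalg.norm(d),3),'deg',round(360*np.linalg.norm(w),1))
if __name__=='__main__': plan(*map(float,sys.argv[1:5]))
E
python3 plan.py .45 .25 .28 1.8
```

```text
t 1.05 pos [0.2756 0.5609 0.2313] rpy [ 3.1416e+00 -1.0000e-04  2.6848e+00] F [ 0.1 -0.6  0.1] M [-0.05 -0.06  0.04] w 1.004 q [-1.18  0.38  0.02  1.37 -0.01  1.39 -0.05]
ROW -0.7341 -0.5054 -0.1218 -0.0000 -0.0000 0.1408 dist 0.36 deg 50.7
```

```bash
R='' ; python3 -m crank '-0.734 -0.505 -0.122 0 0 0.141 -1;-0.734 -0.505 -0.122 0 0 0.141 -1;-0.734 -0.505 -0.122 0 0 0.141 -1;-0.734 -0.505 -0.122 0 0 0.141 -1;-0.734 -0.505 -0.122 0 0 0.141 -1' 40; python3 plan.py .5 -.1 .28 .99
```

```text
clock: 1.55
position: [0.3975, 0.3431, 0.2657]
orientation: [3.141, -0.001, 1.929]
wrist_force: [0.3, 0.6, -0.5]
grip_width: 1.001
t 1.55 pos [0.3975 0.3431 0.2657] rpy [ 3.1412e+00 -5.0000e-04  1.9287e+00] F [ 0.3  0.6 -0.5] M [-0.04  0.02 -0.06] w 1.001 q [-0.98  0.15  0.23  1.6  -0.03  1.4  -0.38]
ROW -1.1272 -0.1480 -0.0364 0.0000 -0.0001 0.1494 dist 0.455 deg 53.8
```

```bash
python3 -m crank '-0.9 -0.12 -0.036 0 0 0.149 -1;-0.9 -0.12 -0.036 0 0 0.149 -1;-0.9 -0.12 -0.036 0 0 0.149 -1;-0.9 -0.12 -0.036 0 0 0.149 -1;-0.9 -0.12 -0.036 0 0 0.149 -1'; python3 plan.py .54 -.25 .25 .99
```

```text
clock: 2.05
position: [0.4529, 0.0995, 0.2757]
orientation: [3.141, -0.002, 1.179]
wrist_force: [1.1, -0.1, 0.1]
grip_width: 1.0
t 2.05 pos [0.4529 0.0995 0.2757] rpy [ 3.1414e+00 -1.6000e-03  1.1788e+00] F [ 1.1 -0.1  0.1] M [-0.03 -0.04 -0.02] w 1.0 q [-0.75 -0.    0.47  1.73  0.    1.41 -0.67]
ROW -0.7243 0.5350 0.0632 0.0000 -0.0003 0.0300 dist 0.361 deg 10.8
```

```bash
python3 -m crank '-0.724 0.535 0.063 0 0 0.03 -1;-0.724 0.535 0.063 0 0 0.03 -1;-0.724 0.535 0.063 0 0 0.03 -1;-0.724 0.535 0.063 0 0 0.03 -1;-0.724 0.535 0.063 0 0 0.03 -1'; python3 plan.py .573 -.348 .13 .99
```

```text
clock: 2.55
position: [0.5132, -0.1424, 0.2583]
orientation: [3.141, -0.003, 0.991]
wrist_force: [1.2, 0.4, 0.7]
grip_width: 1.004
t 2.55 pos [ 0.5132 -0.1424  0.2583] rpy [ 3.1406e+00 -2.7000e-03  9.9100e-01] F [1.2 0.4 0.7] M [ 0.05 -0.03  0.05] w 1.004 q [-0.41  0.19  0.73  1.61 -0.13  1.39 -0.25]
ROW -0.3490 0.4064 0.3202 0.0002 -0.0004 0.0002 dist 0.25 deg 0.2
```

```bash
python3 -m crank '-0.349 0.406 0.15 0 0 0 -1;-0.349 0.406 0.15 0 0 0 -1;-0.349 0.406 0.15 0 0 0 -1;-0.349 0.406 0.15 0 0 0 -1;-0.349 0.406 0.15 0 0 0 -1'; python3 - <<'E'
from h import *
from plan import plan
plan(.573,-.348,.0215,.99)
save('top','t1.png');save('scene','s1.png')
t=cv2.imread('pics/t1.png'); s=cv2.imread('pics/s1.png')
c=lambda im,u,v,w,h,f: cv2.resize(im[v:v+h,u:u+w],None,fx=f,fy=f,interpolation=cv2.INTER_CUBIC)
cv2.imwrite('pics/k1.png',np.hstack([c(t,370,160,110,110,3.6),c(s,340,190,110,110,3.6)]))
E
```

```text
clock: 3.05
position: [0.5715, -0.3522, 0.1959]
orientation: [-3.141, -0.0, 0.987]
wrist_force: [-0.7, 0.2, 0.0]
grip_width: 1.0
t 3.05 pos [ 0.5715 -0.3522  0.1959] rpy [-3.1408e+00 -4.0000e-04  9.8750e-01] F [-0.7  0.2  0. ] M [0.01 0.06 0.02] w 1.0 q [ 0.04  0.59  0.74  1.3  -0.39  1.4   0.18]
ROW 0.0108 -0.0023 0.4360 -0.0001 -0.0001 -0.0004 dist 0.174 deg 0.2
```

View pics/k1.png

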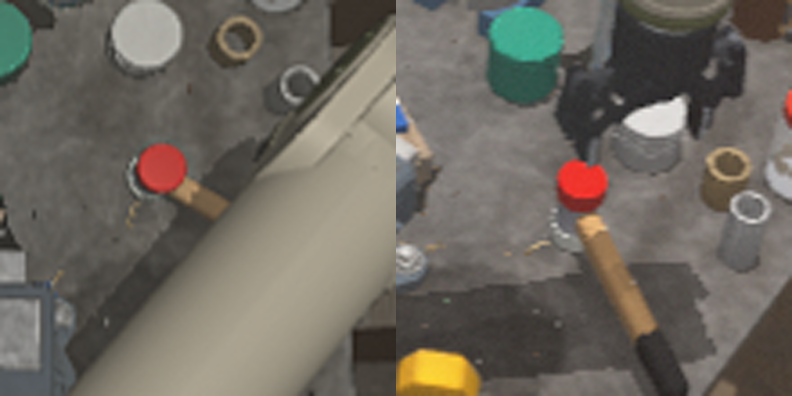

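```bash
python3 -m crank '0.011 -0.002 0.1 0 0 0 -1;0.011 -0.002 0.2 0 0 0 -1;0.011 -0.002 0.3 0 0 0 -1;0.011 -0.002 0.38 0 0 0 -1;0.011 -0.002 0.434 0 0 0 -1';  python3 plan.py .573 -.348 .0215 .99
```

```text
clock: 3.65
position: [0.572, -0.3456, 0.0199]
orientation: [-3.137, -0.0, 0.987]
wrist_force: [0.6, 0.5, 0.3]
grip_width: 1.001
t 3.65 pos [ 0.572  -0.3456  0.0199] rpy [-3.1374e+00 -4.0000e-04  9.8740e-01] F [0.6 0.5 0.3] M [0.01 0.06 0.01] w 1.001 q [ 0.06  0.74  0.66  1.49 -0.49  1.09  0.24]
ROW -0.0037 0.0054 -0.0041 -0.0007 -0.0001 -0.0004 dist 0.003 deg 0.3
```

```bash
python3 -m crank '-0.004 0.005 0 -0.0007 0 0 -1;-0.004 0.005 0 -0.0007 0 0 0.3;-0.004 0.005 0 -0.0007 0 0 1;-0.004 0.005 0 -0.0007 0 0 1;-0.004 0.005 0 -0.0007 0 0 1' 100; python3 -m crank '0 0 0 0 0 0 1;0 0 0 0 0 0 1;0 0 0 0 0 0 1;0 0 0 0 0 0 1;0 0 0 0 0 0 1';python3 plan.py .573 -.348 .12 .99
```

```text
clock: 4.15
position: [0.5735, -0.3484, 0.0212]
orientation: [3.139, -0.001, 0.987]
wrist_force: [0.4, -0.8, 0.1]
grip_width: 0.334
clock: 4.65
position: [0.5736, -0.3485, 0.0214]
orientation: [3.139, -0.001, 0.987]
wrist_force: [-1.3, 0.9, 1.2]
grip_width: 0.24
t 4.65 pos [ 0.5736 -0.3485  0.0214] rpy [ 3.1391e+00 -7.0000e-04  9.8740e-01] F [-1.3  0.9  1.2] M [0.09 0.08 0.  ] w 0.24 q [ 0.06  0.73  0.66  1.49 -0.49  1.08  0.25]
ROW 0.0004 -0.0012 -0.2464 0.0004 -0.0001 -0.0004 dist 0.099 deg 0.2
```

```bash
python3 -m crank '0 0 -0.05 0 0 0 1;0 0 -0.12 0 0 0 1;0 0 -0.24 0 0 0 1;0 0 -0.36 0 0 0 1;0 0 -0.48 0 0 0 1'; python3 - <<'E'
from h import *
from plan import plan
plan(.573,-.348,.27,.99)
save('top','t2.png');save('scene','s2.png')
t=cv2.imread('pics/t2.png'); s=cv2.imread('pics/s2.png')
c=lambda im,u,v,w,h,f: cv2.resize(im[v:v+h,u:u+w],None,fx=f,fy=f,interpolation=cv2.INTER_CUBIC)
cv2.imwrite('pics/k2.png',np.hstack([c(t,370,160,110,110,3.6),c(s,340,120,150,150,2.64)]))
E
```

```text
clock: 5.15
position: [0.5725, -0.348, 0.2145]
orientation: [3.141, -0.0, 0.987]
wrist_force: [1.6, -0.5, -3.2]
grip_width: 0.244
t 5.15 pos [ 0.5725 -0.348   0.2145] rpy [ 3.1406e+00 -3.0000e-04  9.8720e-01] F [ 1.6 -0.5 -3.2] M [-0.2   0.    0.02] w 0.244 q [ 0.03  0.58  0.75  1.28 -0.38  1.43  0.17]
ROW 0.0008 0.0012 -0.1387 0.0002 -0.0000 -0.0005 dist 0.056 deg 0.2
```

View pics/k2.png

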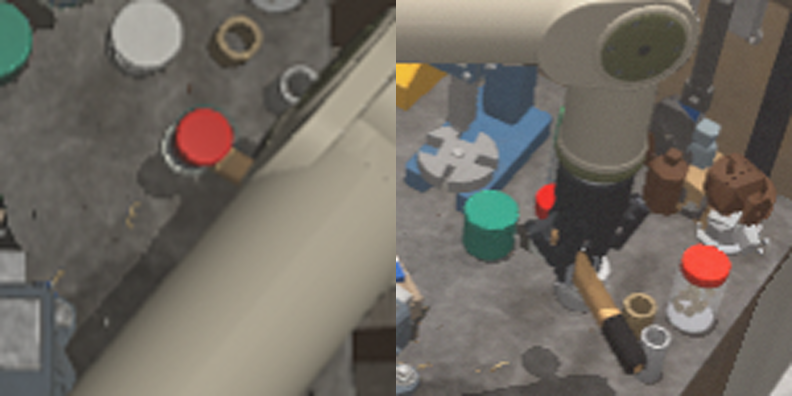

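```bash
python3 - <<'E'
from h import *
p=cv2.imread('pics/t2.png').astype(int); m=(p[:,:,2]>150)&(p[:,:,1]<80)&(p[:,:,0]<80); m[:,:400]=0;m[:170]=0;m[:,450:]=0
v,u=np.nonzero(m); print(u.mean(),v.mean(),m.sum(), proj('top',[[.608,-.294,.273]]), atz('top',[(u.mean(),v.mean())],.273))
E
python3 -m crank '0 0 -0.14 0 0 0 1;0 0 -0.16 0 0 0 1;0 0 -0.16 0 0 0 1;0 0 -0.16 0 0 0 1;0 0 -0.16 0 0 0 1';python3 plan.py .53 .0 .28 .99
```

```text
426.42045454545456 197.3409090909091 176 [[426.50369436 197.84905455]] [[ 0.60941025 -0.29385172  0.273     ]]
clock: 5.75
position: [0.5738, -0.3497, 0.2825]
orientation: [3.132, -0.001, 0.987]
wrist_force: [-0.3, 0.7, -3.4]
grip_width: 0.241
t 5.75 pos [ 0.5738 -0.3497  0.2825] rpy [ 3.1316e+00 -1.0000e-03  9.8710e-01] F [-0.3  0.7 -3.4] M [-0.12  0.15 -0.  ] w 0.241 q [ 0.05  0.55  0.77  1.16 -0.37  1.55  0.15]
ROW 0.6691 -0.5731 0.0013 0.0016 -0.0002 -0.0005 dist 0.352 deg 0.6
```

```bash
python3 -m crank '0.669 -0.573 0 0 0 0 1;0.669 -0.573 0 0 0 0 1;0.669 -0.573 0 0 0 0 1;0.669 -0.573 0 0 0 0 1;0.669 -0.573 0 0 0 0 1';python3 plan.py .505 .213 .28 .99
```

```text
clock: 6.25
position: [0.5415, -0.0999, 0.2798]
orientation: [3.134, 0.001, 0.988]
wrist_force: [1.5, 0.4, -1.5]
grip_width: 0.243
t 6.25 pos [ 0.5415 -0.0999  0.2798] rpy [3.1344e+00 6.0000e-04 9.8800e-01] F [ 1.5  0.4 -1.5] M [-0.08  0.01 -0.01] w 0.243 q [-0.5   0.23  0.76  1.53 -0.16  1.44 -0.32]
ROW 0.6028 -0.5068 -0.0045 0.0012 0.0001 -0.0003 dist 0.315 deg 0.4
```

```bash
python3 -m crank '0.603 -0.507 0 0.001 0 0 1;0.603 -0.507 0 0.001 0 0 1;0.603 -0.507 0 0.001 0 0 1;0.603 -0.507 0 0.001 0 0 1;0.603 -0.507 0 0.001 0 0 1';python3 plan.py .505 .213 .28 .99
```

```text
clock: 6.75
position: [0.5115, 0.1478, 0.2773]
orientation: [-3.141, 0.003, 0.989]
wrist_force: [1.0, 0.6, -2.6]
grip_width: 0.243
t 6.75 pos [0.5115 0.1478 0.2773] rpy [-3.1409e+00  2.7000e-03  9.8850e-01] F [ 1.   0.6 -2.6] M [-0.1  -0.03  0.06] w 0.243 q [-0.85  0.18  0.6   1.57 -0.1   1.43 -0.83]
ROW 0.1272 -0.1031 -0.0070 -0.0001 0.0004 -0.0002 dist 0.066 deg 0.2
```

```bash
python3 -m crank '0.127 -0.103 0 0 0 0 1;0.127 -0.103 0 0 0 0 1;0.125 -0.104 0.1 0 0 0 1;0.125 -0.104 0.2 0 0 0 1;0.125 -0.104 0.3 0 0 0 1' 120; python3 - <<'E'
from h import *
from plan import plan
plan(.504,.2134,.08,.987)
save('top','t3.png');save('scene','s3.png')
t=cv2.imread('pics/t3.png'); s=cv2.imread('pics/s3.png')
c=lambda im,u,v,w,h,f: cv2.resize(im[v:v+h,u:u+w],None,fx=f,fy=f,interpolation=cv2.INTER_CUBIC)
cv2.imwrite('pics/k3.png',np.hstack([c(t,185,180,110,110,3.6),c(s,180,90,150,150,2.64)]))
E
```

```text
clock: 7.25
position: [0.5027, 0.2119, 0.1542]
orientation: [-3.14, 0.005, 0.989]
wrist_force: [0.2, 0.7, -3.6]
grip_width: 0.245
t 7.25 pos [0.5027 0.2119 0.1542] rpy [-3.14    0.0048  0.9892] F [ 0.2  0.7 -3.6] M [-0.08  0.06  0.  ] w 0.245 q [-0.9   0.29  0.54  1.72 -0.16  1.18 -0.9 ]
ROW 0.0058 0.0008 0.1856 -0.0003 0.0008 0.0003 dist 0.074 deg 0.3
```

View pics/k3.png

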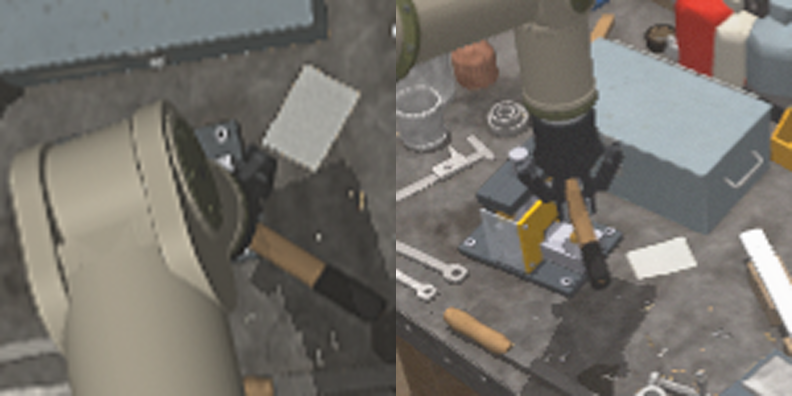

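```bash
python3 -m crank '0.005 0 0.05 0 0.001 0 1;0.005 0 0.1 0 0.001 0 1;0.005 0 0.14 0 0.001 0 1;0.005 0 0.17 0 0.001 0 1;0.005 0 0.185 0 0.001 0 1' 120; python3 plan.py .504 .2134 .062 .987
```

```text
clock: 7.85
position: [0.4993, 0.2113, 0.0762]
orientation: [-3.135, 0.009, 0.989]
wrist_force: [-0.2, 1.0, -2.6]
grip_width: 0.242
t 7.85 pos [0.4993 0.2113 0.0762] rpy [-3.135   0.0087  0.9888] F [-0.2  1.  -2.6] M [-0.12  0.06  0.03] w 0.242 q [-0.88  0.38  0.52  1.8  -0.21  1.03 -0.86]
ROW 0.0111 0.0071 0.0353 -0.0010 0.0014 0.0003 dist 0.015 deg 0.6
```

```bash
python3 -m crank '0.011 0.007 0 -0.001 0.001 0 1;0.011 0.007 0.01 -0.001 0.001 0 1;0.011 0.007 0.02 -0.001 0.001 0 1;0.011 0.007 0.03 -0.001 0.001 0 1;0.011 0.007 0.036 -0.001 0.001 0 1' 120; python3 plan.py .504 .2134 .0605 .987
```

```text
clock: 8.35
position: [0.5049, 0.2137, 0.0627]
orientation: [3.141, 0.0, 0.989]
wrist_force: [-2.0, -1.3, 5.7]
grip_width: 0.236
t 8.35 pos [0.5049 0.2137 0.0627] rpy [3.1411e+00 3.0000e-04 9.8860e-01] F [-2.  -1.3  5.7] M [0.07 0.27 0.09] w 0.236 q [-0.87  0.4   0.51  1.81 -0.23  0.99 -0.85]
ROW -0.0019 -0.0013 0.0055 0.0001 0.0000 0.0003 dist 0.002 deg 0.1
```

```bash
python3 -m crank '-0.001 -0.001 0.003 0 0 0 1;-0.001 -0.001 0.006 0 0 0 1;-0.001 -0.001 0.008 0 0 0 1;-0.001 -0.001 0.008 0 0 0 1;-0.001 -0.001 0.008 0 0 0 1' 120; python3 plan.py .504 .2134 .0605 .987
```

```text
clock: 8.85
position: [0.5049, 0.2136, 0.0611]
orientation: [3.141, -0.001, 0.988]
wrist_force: [-5.8, -2.7, 12.1]
grip_width: 0.24
t 8.85 pos [0.5049 0.2136 0.0611] rpy [ 3.1409e+00 -1.4000e-03  9.8820e-01] F [-5.8 -2.7 12.1] M [-0.28  0.94  0.15] w 0.24 q [-0.87  0.4   0.51  1.81 -0.23  0.99 -0.85]
ROW -0.0017 -0.0015 0.0014 0.0001 -0.0002 0.0002 dist 0.001 deg 0.1
```

```bash
python3 -m crank '-0.001 -0.001 0.005 0 0 0 1;-0.001 -0.001 0.008 0 0 0 1;-0.001 -0.001 0.01 0 0 0 1;-0.001 -0.001 0.01 0 0 0 1;-0.001 -0.001 0.01 0 0 0 1' 120; python3 plan.py .504 .2134 .0605 .987
```

```text
clock: 9.35
position: [0.5048, 0.2133, 0.0604]
orientation: [3.142, -0.004, 0.988]
wrist_force: [-14.7, -8.5, 32.1]
grip_width: 0.237
t 9.35 pos [0.5048 0.2133 0.0604] rpy [ 3.1415 -0.0038  0.9876] F [-14.7  -8.5  32.1] M [-0.76  2.8   0.32] w 0.237 q [-0.87  0.4   0.51  1.82 -0.23  0.98 -0.85]
ROW -0.0010 -0.0018 -0.0002 0.0000 -0.0006 0.0001 dist 0.001 deg 0.2
```

```bash
python3 -m crank '0 0 -0.05 0 0 0 1;0 0 -0.15 0 0 0 1;0 0 -0.27 0 0 0 1;0 0 -0.39 0 0 0 1;0 0 -0.51 0 0 0 1' 120; python3 plan.py .52 .05 .28 .987
```

```text
clock: 9.85
position: [0.5039, 0.2123, 0.2663]
orientation: [-3.141, -0.004, 0.987]
wrist_force: [1.3, 0.8, -4.4]
grip_width: 0.24
t 9.85 pos [0.5039 0.2123 0.2663] rpy [-3.1414 -0.0037  0.9873] F [ 1.3  0.8 -4.4] M [-0.05 -0.05  0.01] w 0.24 q [-0.93  0.21  0.56  1.55 -0.11  1.41 -0.94]
ROW -0.3164 0.2571 -0.0356 -0.0000 -0.0006 0.0000 dist 0.164 deg 0.2
```

```bash
python3 -m crank '-0.316 0.257 -0.035 0 0 0 1;-0.316 0.257 -0.035 0 0 0 1;-0.316 0.257 -0.035 0 0 0 1;-0.316 0.257 -0.035 0 0 0 1;-0.316 0.257 -0.035 0 0 0 1' 120; python3 - <<'E'
from h import *
from plan import plan
plan(.573,-.348,.28,.987)
save('top','t4.png');save('scene','s4.png')
t=cv2.imread('pics/t4.png'); s=cv2.imread('pics/s4.png')
c=lambda im,u,v,w,h,f: cv2.resize(im[v:v+h,u:u+w],None,fx=f,fy=f,interpolation=cv2.INTER_CUBIC)
cv2.imwrite('pics/k4.png',np.hstack([c(t,185,180,110,110,3.6),c(s,190,130,110,110,3.6)]))
E
```

```text
clock: 10.35
position: [0.5202, 0.0461, 0.2804]
orientation: [3.141, -0.004, 0.981]
wrist_force: [0.2, 0.1, -1.9]
grip_width: 0.24
t 10.35 pos [0.5202 0.0461 0.2804] rpy [ 3.1408 -0.0043  0.9806] F [ 0.2  0.1 -1.9] M [-0.14  0.07  0.04] w 0.24 q [-0.74  0.15  0.67  1.59 -0.1   1.43 -0.65]
ROW -0.7452 0.6580 -0.0018 0.0001 -0.0007 -0.0010 dist 0.398 deg 0.4
```

View pics/k4.png

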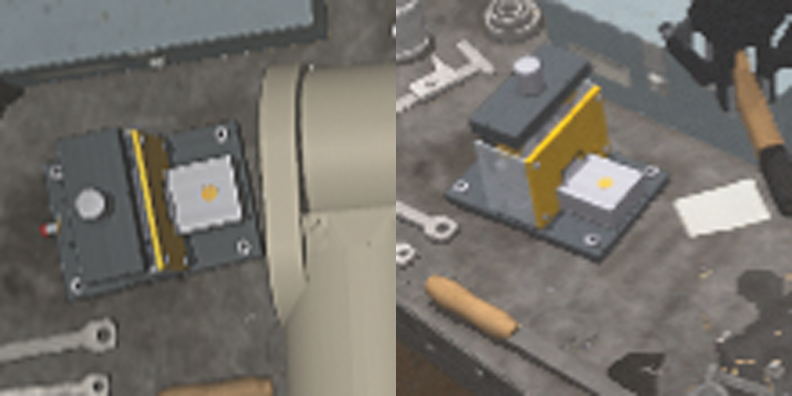

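View pics/s4.png

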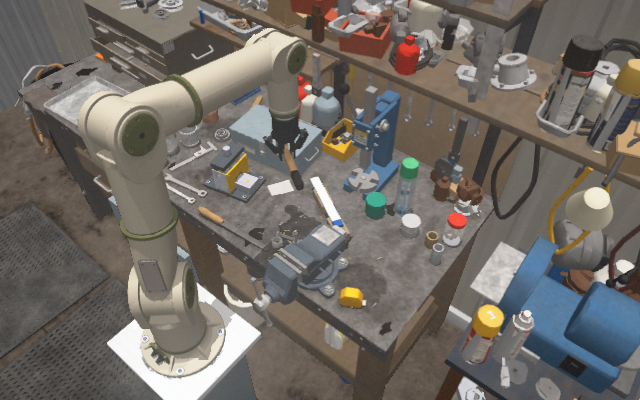

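The pin shows as a flat yellow disc on the silver bed (crop 605,183): flush. Now I return the hammer.

```bash
python3 -m crank '-0.745 0.658 0 0 0 0 1;-0.745 0.658 0 0 0 0 1;-0.745 0.658 0 0 0 0 1;-0.745 0.658 0 0 0 0 1;-0.745 0.658 0 0 0 0 1';python3 plan.py .573 -.348 .28 .987
```

```text
clock: 10.95
position: [0.5559, -0.1966, 0.2782]
orientation: [-3.14, -0.005, 0.992]
wrist_force: [1.2, 0.5, -2.7]
grip_width: 0.235
t 10.95 pos [ 0.5559 -0.1966  0.2782] rpy [-3.14   -0.0047  0.9917] F [ 1.2  0.5 -2.7] M [-0.1  -0.01 -0.02] w 0.235 q [-0.31  0.36  0.81  1.42 -0.26  1.48 -0.09]
ROW -0.2934 0.2429 -0.0063 -0.0003 -0.0007 0.0008 dist 0.152 deg 0.4
```

```bash
python3 -m crank '-0.293 0.243 0 0 -0.0007 0 1;-0.293 0.243 0 0 -0.0007 0 1;-0.293 0.243 0 0 -0.0007 0 1;-0.293 0.243 0.1 0 -0.0007 0 1;-0.293 0.243 0.2 0 -0.0007 0 1';python3 plan.py .573 -.348 .035 .987
```

```text
clock: 11.45
position: [0.5738, -0.3495, 0.1962]
orientation: [3.141, 0.001, 0.99]
wrist_force: [1.0, 0.5, -4.4]
grip_width: 0.241
t 11.45 pos [ 0.5738 -0.3495  0.1962] rpy [3.1414e+00 6.0000e-04 9.8990e-01] F [ 1.   0.5 -4.4] M [-0.07 -0.01  0.  ] w 0.241 q [ 0.01  0.6   0.78  1.3  -0.42  1.4   0.19]
ROW 0.0023 -0.0037 0.4029 0.0000 0.0001 0.0005 dist 0.161 deg 0.2
```

```bash
python3 -m crank '0 0 0.1 0 0 0 1;0 0 0.2 0 0 0 1;0 0 0.3 0 0 0 1;0 0 0.36 0 0 0 1;0 0 0.4 0 0 0 1';python3 plan.py .573 -.348 .0216 .987
```

```text
clock: 11.95
position: [0.574, -0.3461, 0.0323]
orientation: [-3.137, -0.0, 0.993]
wrist_force: [0.2, -0.0, -2.9]
grip_width: 0.237
t 11.95 pos [ 0.574  -0.3461  0.0323] rpy [-3.1371e+00 -2.0000e-04  9.9300e-01] F [ 0.2 -0.  -2.9] M [-0.14  0.07  0.03] w 0.237 q [ 0.04  0.74  0.7   1.48 -0.51  1.12  0.26]
ROW -0.0053 0.0006 0.0269 -0.0007 -0.0000 0.0010 dist 0.011 deg 0.4
```

```bash
python3 -m crank '0 0 0.008 -0.0007 0 0 1;0 0 0.016 -0.0007 0 0 1;0 0 0.022 -0.0007 0 0 1;0 0 0.025 -0.0007 0 0 1;0 0 0.026 -0.0007 0 0 1';python3 plan.py .573 -.348 .0216 .987
```

```text
clock: 12.45
position: [0.5745, -0.3465, 0.0229]
orientation: [3.14, -0.0, 0.993]
wrist_force: [-0.0, -1.0, -3.3]
grip_width: 0.238
t 12.45 pos [ 0.5745 -0.3465  0.0229] rpy [ 3.1401e+00 -5.0000e-04  9.9300e-01] F [-0.  -1.  -3.3] M [-0.15  0.08  0.01] w 0.238 q [ 0.04  0.74  0.7   1.49 -0.51  1.1   0.27]
ROW -0.0052 -0.0010 0.0034 0.0002 -0.0001 0.0009 dist 0.003 deg 0.4
```

```bash
python3 -m crank '0 0 0.003 0 0 0 1;0 0 0.005 0 0 0 1;0 0 0.007 0 0 0 1;0 0 0.007 0 0 0 1;0 0 0.007 0 0 0 1';python3 plan.py .573 -.348 .0216 .987
```

```text
clock: 12.95
position: [0.5747, -0.3471, 0.0214]
orientation: [3.139, -0.001, 0.993]
wrist_force: [-2.2, 0.4, 5.7]
grip_width: 0.243
t 12.95 pos [ 0.5747 -0.3471  0.0214] rpy [ 3.1388e+00 -6.0000e-04  9.9260e-01] F [-2.2  0.4  5.7] M [0.34 0.47 0.11] w 0.243 q [ 0.04  0.75  0.7   1.49 -0.52  1.09  0.27]
ROW -0.0042 -0.0023 -0.0006 0.0004 -0.0001 0.0009 dist 0.002 deg 0.4
```

```bash
python3 -m crank '0 0 0 0 0 0 -0.2;0 0 0 0 0 0 -0.6;0 0 0 0 0 0 -1;0 0 0 0 0 0 -1;0 0 0 0 0 0 -1' 40;python3 plan.py .573 -.348 .23 .987
```

```text
clock: 13.45
position: [0.5747, -0.347, 0.0212]
orientation: [3.139, -0.001, 0.993]
wrist_force: [-0.3, 0.2, 0.1]
grip_width: 1.005
t 13.45 pos [ 0.5747 -0.347   0.0212] rpy [ 3.139e+00 -6.000e-04  9.926e-01] F [-0.3  0.2  0.1] M [0.03 0.02 0.03] w 1.005 q [ 0.04  0.75  0.7   1.49 -0.52  1.09  0.27]
ROW -0.0040 -0.0008 -0.5221 0.0004 -0.0001 0.0009 dist 0.209 deg 0.4
```

```bash
python3 -m crank '0 0 -0.1 0 0 0 -1;0 0 -0.22 0 0 0 -1;0 0 -0.34 0 0 0 -1;0 0 -0.46 0 0 0 -1;0 0 -0.55 0 0 0 -1' 40;python3 plan.py .59 -.15 .26 1.037
```

```text
clock: 13.95
position: [0.5743, -0.3473, 0.2449]
orientation: [3.136, -0.001, 0.992]
wrist_force: [0.4, -0.3, -0.6]
grip_width: 1.001
t 13.95 pos [ 0.5743 -0.3473  0.2449] rpy [ 3.1359e+00 -7.0000e-04  9.9250e-01] F [ 0.4 -0.3 -0.6] M [-0.03 -0.06  0.02] w 1.001 q [ 0.01  0.57  0.8   1.23 -0.4   1.49  0.18]
ROW 0.4344 -0.2366 -0.0388 0.0009 -0.0001 -0.0071 dist 0.198 deg 2.6
```

```bash
python3 -m crank '0.434 -0.237 -0.04 0.001 0 -0.007 -1;0.434 -0.237 -0.04 0.001 0 -0.007 -1;0.434 -0.237 -0.04 0.001 0 -0.007 -1;0.434 -0.237 -0.04 0.001 0 -0.007 -1;0.434 -0.237 -0.04 0.001 0 -0.007 -1' 40;python3 plan.py .608 -.0565 .2 1.037
```

```text
clock: 14.45
position: [0.5923, -0.1402, 0.2606]
orientation: [-3.14, -0.005, 1.049]
wrist_force: [0.3, -0.1, -0.1]
grip_width: 0.998
t 14.45 pos [ 0.5923 -0.1402  0.2606] rpy [-3.1399 -0.0049  1.0495] F [ 0.3 -0.1 -0.1] M [-0.01  0.01 -0.06] w 0.998 q [-0.38  0.41  0.79  1.4  -0.29  1.46 -0.12]
ROW 0.2002 -0.0699 0.1525 -0.0003 -0.0008 0.0020 dist 0.104 deg 0.8
```

```bash
python3 -m crank '0.2 -0.07 0.03 0 -0.001 0.002 -1;0.2 -0.07 0.08 0 -0.001 0.002 -1;0.2 -0.07 0.15 0 -0.001 0.002 -1;0.2 -0.07 0.22 0 -0.001 0.002 -1;0.2 -0.07 0.28 0 -0.001 0.002 -1' 40;python3 - <<'E'
from h import *
from plan import plan
plan(.608,-.0565,.0243,1.037)
save('top','t5.png');save('scene','s5.png')
t=cv2.imread('pics/t5.png'); s=cv2.imread('pics/s5.png')
c=lambda im,u,v,w,h,f: cv2.resize(im[v:v+h,u:u+w],None,fx=f,fy=f,interpolation=cv2.INTER_CUBIC)
cv2.imwrite('pics/k5.png',np.hstack([c(t,280,140,110,110,3.6),c(s,275,135,110,110,3.6)]))
E
```

```text
clock: 14.95
position: [0.6076, -0.0558, 0.1474]
orientation: [-3.139, 0.002, 1.038]
wrist_force: [0.0, -0.1, -0.1]
grip_width: 1.001
t 14.95 pos [ 0.6076 -0.0558  0.1474] rpy [-3.1391e+00  1.8000e-03  1.0380e+00] F [ 0.  -0.1 -0.1] M [0.01 0.   0.01] w 1.001 q [-0.5   0.48  0.74  1.56 -0.34  1.24 -0.24]
ROW -0.0004 0.0026 0.3078 -0.0004 0.0003 0.0002 dist 0.123 deg 0.2
```

View pics/k5.png

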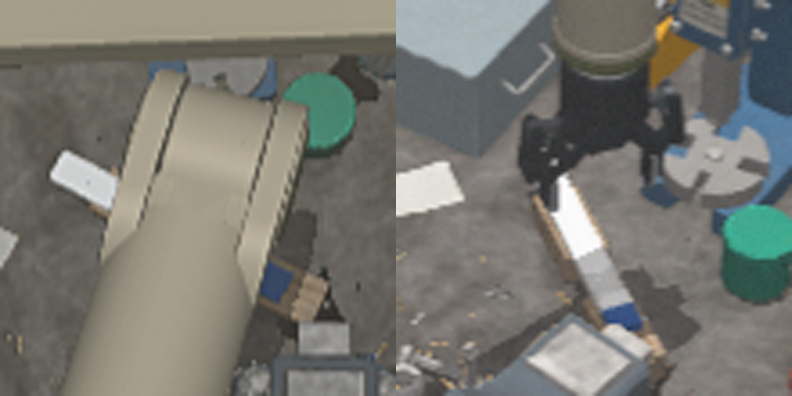

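```bash
python3 -m crank '0 0.001 0.08 0 0 0 -1;0 0.001 0.16 0 0 0 -1;0 0.001 0.23 0 0 0 -1;0 0.001 0.28 0 0 0 -1;0 0.001 0.306 0 0 0 -1' 40;python3 plan.py .608 -.0565 .0243 1.037
```

```text
clock: 15.55
position: [0.605, -0.0562, 0.0225]
orientation: [-3.134, 0.005, 1.037]
wrist_force: [-0.2, 0.3, -0.2]
grip_width: 1.001
t 15.55 pos [ 0.605  -0.0562  0.0225] rpy [-3.1337  0.0049  1.037 ] F [-0.2  0.3 -0.2] M [0.03 0.01 0.01] w 1.001 q [-0.44  0.62  0.67  1.67 -0.43  1.02 -0.17]
ROW 0.0033 0.0068 -0.0044 -0.0013 0.0008 -0.0000 dist 0.004 deg 0.5
```

```bash
python3 -m crank '0.003 0.007 -0.004 -0.0013 0.0008 0 -1;0.003 0.007 -0.004 -0.0013 0.0008 0 -1;0.003 0.007 -0.004 -0.0013 0.0008 0 0;0.003 0.007 -0.004 -0.0013 0.0008 0 1;0.003 0.007 -0.004 -0.0013 0.0008 0 1' 60; python3 -m crank '0 0 0 0 0 0 1;0 0 0 0 0 0 1;0 0 0 0 0 0 1;0 0 0 0 0 0 1;0 0 0 0 0 0 1';python3 plan.py .608 -.0565 .0243 1.037
```

```text
clock: 16.05
position: [0.6085, -0.0566, 0.0249]
orientation: [3.14, -0.001, 1.037]
wrist_force: [0.4, 0.4, -0.4]
grip_width: 0.515
clock: 16.55
position: [0.6088, -0.0566, 0.0253]
orientation: [3.14, -0.001, 1.037]
wrist_force: [-1.1, 0.7, 6.4]
grip_width: 0.344
t 16.55 pos [ 0.6088 -0.0566  0.0253] rpy [ 3.1399e+00 -1.3000e-03  1.0371e+00] F [-1.1  0.7  6.4] M [0.15 0.24 0.02] w 0.344 q [-0.44  0.61  0.67  1.67 -0.43  1.01 -0.17]
ROW -0.0008 -0.0018 0.0026 0.0003 -0.0002 0.0000 dist 0.001 deg 0.1
```

```bash
python3 -m crank '0 0 -0.05 0 0 0 1;0 0 -0.12 0 0 0 1;0 0 -0.22 0 0 0 1;0 0 -0.3 0 0 0 1;0 0 -0.35 0 0 0 1' 60;python3 plan.py .573 .10 .15 1.766
```

```text
clock: 17.05
position: [0.6089, -0.057, 0.1676]
orientation: [3.138, -0.002, 1.037]
wrist_force: [0.3, -0.4, -2.0]
grip_width: 0.338
t 17.05 pos [ 0.6089 -0.057   0.1676] rpy [ 3.1382e+00 -2.1000e-03  1.0368e+00] F [ 0.3 -0.4 -2. ] M [-0.11  0.04 -0.03] w 0.338 q [-0.5   0.46  0.75  1.53 -0.33  1.27 -0.24]
ROW 0.2921 -0.2772 0.0436 0.0006 -0.0001 -0.1161 dist 0.162 deg 41.8
```

```bash
python3 -m crank '0.06 -0.055 0.0 0 0 -0.024 1;0.12 -0.11 0.01 0 0 -0.047 1;0.18 -0.165 0.02 0 0 -0.07 1;0.24 -0.22 0.03 0 0 -0.093 1;0.292 -0.277 0.04 0.0006 0 -0.116 1' 60;python3 plan.py .573 .10 .15 1.766
python3 -m crank '0 0 0 0 0 0 1;0 0 0 0 0 0 1;0 0 0 0 0 0 1;0 0 0 0 0 0 1;0 0 0 0 0 0 1' 60;python3 - <<'E'
from h import *
from plan import plan
plan(.573,.10,.15,1.766)
save('top','t6.png');save('scene','s6.png')
t=cv2.imread('pics/t6.png'); s=cv2.imread('pics/s6.png')
c=lambda im,u,v,w,h,f: cv2.resize(im[v:v+h,u:u+w],None,fx=f,fy=f,interpolation=cv2.INTER_CUBIC)
cv2.imwrite('pics/k6.png',np.hstack([c(t,185,160,130,110,3.),c(s,200,90,130,110,3.)]))
E
```

```text
clock: 17.55
position: [0.5721, 0.1015, 0.1506]
orientation: [-3.141, -0.001, 1.772]
wrist_force: [1.0, 0.3, -2.9]
grip_width: 0.337
t 17.55 pos [0.5721 0.1015 0.1506] rpy [-3.1410e+00 -6.0000e-04  1.7723e+00] F [ 1.   0.3 -2.9] M [-0.07 -0.02  0.03] w 0.337 q [-0.67  0.37  0.56  1.63 -0.21  1.2   0.14]
ROW -0.0042 0.0013 0.0015 -0.0001 -0.0001 0.0010 dist 0.002 deg 0.4
clock: 18.05
position: [0.5724, 0.1002, 0.1507]
orientation: [-3.141, -0.0, 1.77]
wrist_force: [0.9, -0.2, -1.0]
grip_width: 0.338
t 18.05 pos [0.5724 0.1002 0.1507] rpy [-3.1411e+00 -1.0000e-04  1.7697e+00] F [ 0.9 -0.2 -1. ] M [-0.09 -0.01 -0.01] w 0.338 q [-0.67  0.37  0.57  1.63 -0.21  1.2   0.14]
ROW -0.0008 0.0013 0.0017 -0.0001 -0.0000 0.0006 dist 0.001 deg 0.2
```

View pics/k6.png

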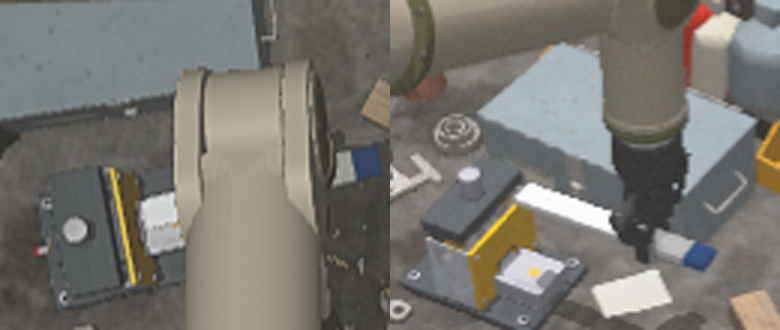

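```bash
cat > bf.py <<'E'
from fit import *
def run(tag,zt,verb=True):
    im={c:cv2.imread('pics/%s%s.png'%(c[0],tag))[:,:,::-1] for c in('top','scene')}
    s=r.state(); p=s['position']; yaw=s['orientation'][2]
    def rr(z): return [((.02,-.015,z),(.165,-.015,z)),((.02,.015,z),(.165,.015,z)),((.17,-.012,z),(.17,.012,z)),((-.044,-.015,z),(-.044,.015,z)),((-.07,-.015,z),(-.03,-.015,z)),((-.07,.015,z),(-.03,.015,z)),((-.07,-.013,z),(-.07,.013,z))]
    S=rr(0.)
    out=fit([p[0],p[1],yaw,zt],im,{'scene':S},verbose=verb)
    draw('scene',im['scene'],out,S,'bf%s.png'%tag,(190,90,150,110),5)
    St=[S[3],S[4],S[5],S[6]]
    o2=fit([p[0],p[1],yaw,zt],im,{'top':St},verbose=verb)
    print('tcp',np.round(p,4),yaw,'scene fit - tcp',np.round(out[:3]-[p[0],p[1],yaw],4),'top',np.round(o2[:3]-[p[0],p[1],yaw],4))
    return out
if __name__=='__main__':
    import sys; run(sys.argv[1],float(sys.argv[2]))
E
python3 bf.py 6 .1745
```

```text
scene 0 22 mean -0.02 std 0.35
scene 1 25 mean 0.05 std 0.35
scene 2 25 mean -0.18 std 0.15
scene 3 25 mean -0.22 std 0.10
scene 4 25 mean 0.06 std 0.24
scene 5 11 mean -0.27 std 0.26
scene 6 25 mean 0.86 std 0.10
[0.5709 0.0998 1.7817 0.1745]
top 0 25 mean -0.05 std 0.10
top 1 20 mean -0.29 std 0.26
top 2 25 mean 0.19 std 0.27
top 3 25 mean 0.05 std 0.08
[0.5732 0.0996 1.7819 0.1745]
tcp [0.5723 0.1007 0.1506] 1.7707084586086155 scene fit - tcp [-0.0015 -0.0009  0.011 ] top [ 0.0009 -0.0011  0.0111]
```

View pics/bf6.png

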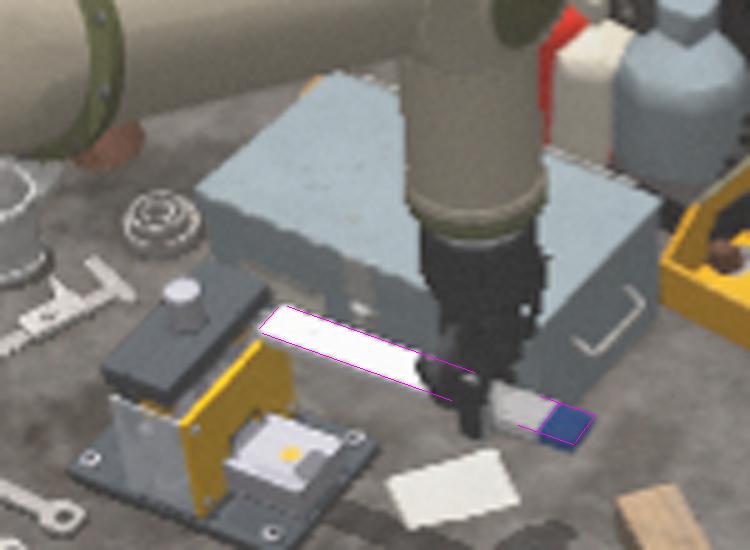

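```bash
python3 plan.py .5701 .1144 .06 1.758
```

```text
t 18.15 pos [0.5723 0.1007 0.1506] rpy [-3.1411e+00 -4.0000e-04  1.7707e+00] F [ 0.7 -0.4 -1.9] M [-0.1  -0.03 -0.01] w 0.338 q [-0.67  0.37  0.56  1.63 -0.21  1.2   0.14]
ROW 0.0345 0.0015 0.2266 -0.0001 -0.0001 0.0020 dist 0.092 deg 0.7
```

```bash
python3 -m crank '0.005 0 0.05 0 0 0.002 1;0.015 0.0015 0.12 0 0 0.002 1;0.03 0.0015 0.19 0 0 0.002 1;0.034 0.0015 0.25 0 0 0.002 1;0.034 0.0015 0.276 0 0 0.002 1' 60
python3 -m crank '0 0 0 0 0 0 1;0 0 0 0 0 0 1;0 0 0 0 0 0 1;0 0 0 0 0 0 1;0 0 0 0 0 0 1' 60;python3 - <<'E'
from h import *
from plan import plan
plan(.5701,.1144,.03,1.758)
save('top','t7.png');save('scene','s7.png')
E
python3 bf.py 7 .0633
```

```text
clock: 18.65
position: [0.5687, 0.1142, 0.0379]
orientation: [-3.138, 0.0, 1.758]
wrist_force: [-0.2, -0.2, -2.0]
grip_width: 0.341
clock: 19.15
position: [0.5693, 0.1143, 0.0388]
orientation: [-3.139, -0.0, 1.758]
wrist_force: [0.4, 1.2, -0.6]
grip_width: 0.336
t 19.15 pos [0.5693 0.1143 0.0388] rpy [-3.1392e+00 -3.0000e-04  1.7583e+00] F [ 0.4  1.2 -0.6] M [-0.12 -0.03 -0.05] w 0.336 q [-0.65  0.5   0.52  1.74 -0.29  0.98  0.16]
ROW -0.0001 0.0021 0.0220 -0.0004 -0.0001 0.0000 dist 0.009 deg 0.1
scene 0 19 mean -0.15 std 0.17
scene 1 22 mean 0.12 std 0.29
scene 2 12 mean -0.93 std 0.05
scene 3 25 mean -0.21 std 0.11
scene 4 25 mean 0.01 std 0.13
scene 5 16 mean -0.15 std 0.43
scene 6 25 mean 0.72 std 0.09
[0.5672 0.1132 1.7675 0.0633]
top 0 25 mean -0.06 std 0.06
top 1 25 mean -0.09 std 0.10
top 2 25 mean 0.09 std 0.10
top 3 25 mean 0.06 std 0.06
[0.5701 0.1137 1.7647 0.0633]
tcp [0.569  0.1143 0.0384] 1.7583645386145137 scene fit - tcp [-0.0017 -0.0011  0.0091] top [ 0.0011 -0.0006  0.0063]
```

View pics/bf7.png

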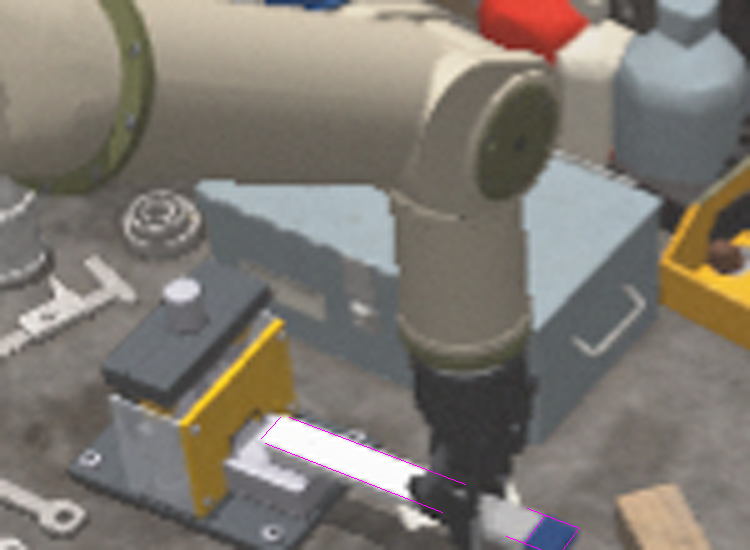

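```bash
python3 - <<'E'
from fit import *
for tag in('0','4'):
  im={'top':cv2.imread('pics/t%s.png'%tag if tag!='0' else 'pics/top0.png')[:,:,::-1],'scene':cv2.imread('pics/s%s.png'%tag if tag!='0' else 'pics/scene0.png')[:,:,::-1]}
  for c,x0 in(('top',.5333),('scene',.5312)):
    print(tag,c,'all'); 
    pa=fit([x0,.3055,1.766],im,{c:DIE[c]},rng=(2,1.5,1.5,1.5))
    print('bed only'); pb=fit([x0,.3055,1.766],im,{c:DIE[c][:3]},rng=(2,1.5,1.5,1.5),verbose=False); print(pb)
    if tag=='4':
        draw(c,im[c],pa,DIE[c],'d_%s.png'%c,(190,190,80,70) if c=='top' else (200,135,80,70),5)
a=cv2.imread('pics/d_top.png');b=cv2.imread('pics/d_scene.png');cv2.imwrite('pics/d12.png',np.hstack([a,b]))
E
```

```text
0 top all
top 0 25 mean -0.10 std 0.16
top 1 25 mean 0.10 std 0.20
top 2 25 mean -0.09 std 0.13
top 3 19 mean 0.15 std 0.11
top 4 12 mean -0.06 std 0.15
[0.5333 0.3049 1.767 ]
bed only
[0.53316461 0.30518919 1.76886083]
0 scene all
scene 0 25 mean 0.16 std 0.09
scene 1 25 mean 0.05 std 0.13
scene 2 25 mean -0.05 std 0.09
scene 3 16 mean -0.83 std 0.55
scene 4 23 mean -0.05 std 0.25
[0.5312 0.3065 1.7652]
bed only
[0.53111447 0.30581069 1.77218248]
4 top all
top 0 25 mean -0.11 std 0.16
top 1 25 mean 0.10 std 0.20
top 2 25 mean -0.09 std 0.14
top 3 20 mean 0.14 std 0.12
top 4 10 mean -0.06 std 0.16
[0.5333 0.3048 1.7669]
bed only
[0.53319183 0.30519751 1.76887036]
4 scene all
scene 0 25 mean 0.38 std 0.10
scene 1 25 mean 0.06 std 0.14
scene 2 25 mean -0.06 std 0.10
scene 3 22 mean -0.84 std 0.29
scene 4 22 mean -0.03 std 0.27
[0.5313 0.3075 1.7572]
bed only
[0.53116575 0.30582012 1.77136713]
```

View pics/d12.png

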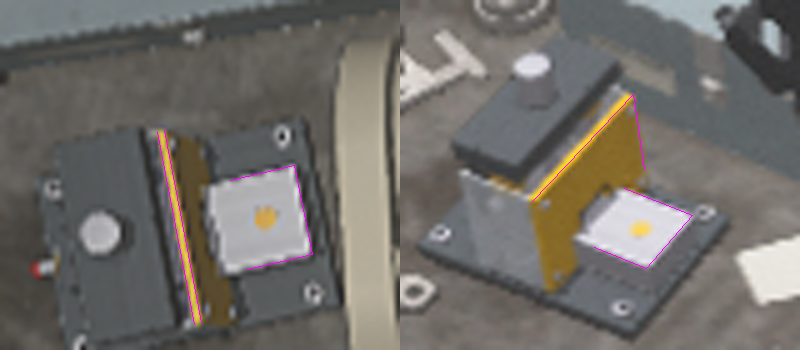

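```bash
python3 plan.py .571 .1147 .0285 1.761
```

```text
t 19.25 pos [0.569  0.1143 0.0384] rpy [-3.1384e+00 -3.0000e-04  1.7584e+00] F [ 0.1 -0.1 -2. ] M [-0.1  -0.02 -0.06] w 0.34 q [-0.65  0.5   0.52  1.74 -0.29  0.98  0.16]
ROW 0.0000 0.0053 0.0247 -0.0005 -0.0000 -0.0004 dist 0.01 deg 0.2
```

```bash
python3 -m crank '0 0.005 0.008 -0.0005 0 -0.0004 1;0 0.005 0.016 -0.0005 0 -0.0004 1;0 0.005 0.022 -0.0005 0 -0.0004 1;0 0.005 0.025 -0.0005 0 -0.0004 1;0 0.005 0.025 -0.0005 0 -0.0004 1' 60;python3 plan.py .571 .1147 .0285 1.761
python3 -m crank '0 0 0 0 0 0 1;0 0 0 0 0 0 1;0 0 0 0 0 0 1;0 0 0 0 0 0 1;0 0 0 0 0 0 1' 60;python3 - <<'E'
from h import *
from plan import plan
plan(.571,.1147,.0285,1.761)
save('top','t8.png');save('scene','s8.png')
E
python3 bf.py 8 .0518
```

```text
clock: 19.75
position: [0.5707, 0.1146, 0.028]
orientation: [-3.141, -0.0, 1.761]
wrist_force: [0.0, -0.4, -0.9]
grip_width: 0.336
t 19.75 pos [0.5707 0.1146 0.028 ] rpy [-3.1410e+00 -2.0000e-04  1.7609e+00] F [ 0.  -0.4 -0.9] M [ 0.02  0.03 -0.03] w 0.336 q [-0.65  0.52  0.51  1.74 -0.3   0.96  0.17]
ROW 0.0000 0.0009 -0.0011 -0.0001 -0.0000 -0.0000 dist 0.001 deg 0.0
clock: 20.25
position: [0.5707, 0.1146, 0.0281]
orientation: [-3.141, -0.0, 1.761]
wrist_force: [0.5, -0.2, -2.0]
grip_width: 0.335
t 20.25 pos [0.5707 0.1146 0.0281] rpy [-3.1411e+00 -2.0000e-04  1.7608e+00] F [ 0.5 -0.2 -2. ] M [-0.07 -0.06  0.05] w 0.335 q [-0.65  0.52  0.51  1.74 -0.3   0.96  0.17]
ROW 0.0001 0.0007 -0.0010 -0.0001 -0.0000 -0.0000 dist 0.0 deg 0.0
scene 0 20 mean -0.34 std 0.34
scene 1 24 mean 0.24 std 0.38
scene 2 25 mean -0.25 std 0.15
scene 3 25 mean -0.14 std 0.11
scene 4 25 mean -0.01 std 0.13
scene 5 15 mean -0.07 std 0.46
scene 6 25 mean 0.67 std 0.21
[0.5695 0.1145 1.7651 0.0518]
top 0 25 mean -0.07 std 0.07
top 1 25 mean -0.03 std 0.12
top 2 25 mean 0.03 std 0.12
top 3 25 mean 0.07 std 0.05
[0.5717 0.1142 1.764  0.0518]
tcp [0.5707 0.1146 0.0281] 1.7607933916491079 scene fit - tcp [-0.0012 -0.0001  0.0043] top [ 0.001  -0.0004  0.0032]
```

View pics/bf8.png

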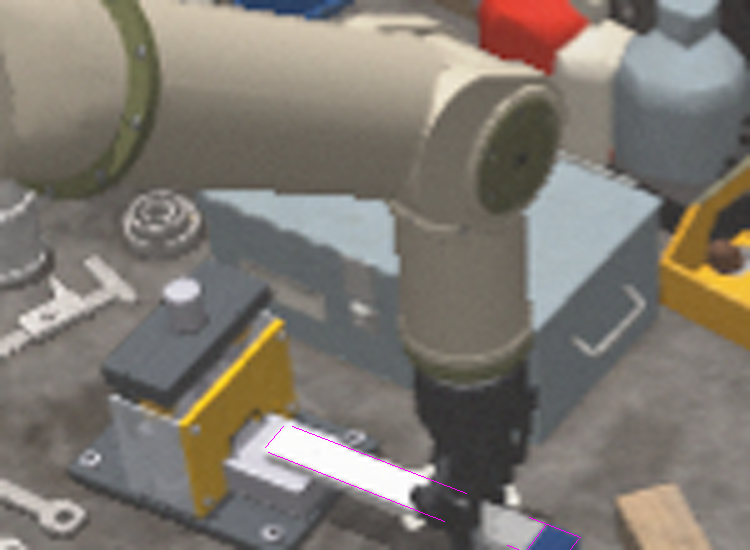

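```bash
python3 -m crank '0 0 0 0 0 -0.0007 1;0.02 0 0 0 0 -0.0007 1;0.04 0 0 0 0 -0.0007 1;0.055 0 0 0 0 -0.0007 1;0.065 0 0 0 0 -0.0007 1' 60;python3 plan.py .571 .1147 .0285 1.765
```

```text
clock: 20.85
position: [0.5655, 0.1416, 0.028]
orientation: [-3.141, -0.001, 1.767]
wrist_force: [-0.7, -0.3, -1.5]
grip_width: 0.339
t 20.85 pos [0.5655 0.1416 0.028 ] rpy [-3.1409e+00 -6.0000e-04  1.7668e+00] F [-0.7 -0.3 -1.5] M [-0.16 -0.02  0.05] w 0.339 q [-0.69  0.52  0.5   1.74 -0.3   0.96  0.13]
ROW -0.0687 0.0005 -0.0013 -0.0001 -0.0001 0.0003 dist 0.027 deg 0.1
```

```bash
python3 -m crank '0.012 0 0 0 0 0 1;0.024 0 0 0 0 0 1;0.036 0 0 0 0 0 1;0.048 0 0 0 0 0 1;0.05 0 0 0 0 0 1' 60;python3 plan.py .571 .1147 .0285 1.767
```

```text
clock: 21.35
position: [0.5614, 0.1622, 0.028]
orientation: [-3.141, -0.001, 1.768]
wrist_force: [-0.3, -0.3, -1.4]
grip_width: 0.336
t 21.35 pos [0.5614 0.1622 0.028 ] rpy [-3.1409e+00 -1.0000e-03  1.7678e+00] F [-0.3 -0.3 -1.4] M [-0.04 -0.02 -0.  ] w 0.336 q [-0.72  0.52  0.5   1.74 -0.29  0.96  0.09]
ROW -0.1212 0.0004 -0.0014 -0.0001 -0.0002 0.0001 dist 0.048 deg 0.1
```

```bash
python3 -m crank '0.012 0 0 0 0 0 1;0.024 0 0 0 0 0 1;0.036 0 0 0 0 0 1;0.048 0 0 0 0 0 1;0.06 0 0 0 0 0 1' 60;python3 - <<'E'
from h import *
from plan import plan
plan(.571,.1147,.0285,1.767)
save('top','t9.png');save('scene','s9.png')
E
python3 bf.py 9 .0518
```

```text
clock: 21.85
position: [0.5566, 0.1862, 0.028]
orientation: [-3.141, -0.001, 1.768]
wrist_force: [0.2, 0.3, -1.3]
grip_width: 0.338
t 21.85 pos [0.5566 0.1862 0.028 ] rpy [-3.1408e+00 -1.0000e-03  1.7678e+00] F [ 0.2  0.3 -1.3] M [-0.14 -0.01 -0.01] w 0.338 q [-0.76  0.52  0.49  1.73 -0.29  0.97  0.05]
ROW -0.1823 0.0004 -0.0014 -0.0001 -0.0002 0.0001 dist 0.073 deg 0.1
scene 0 13 mean -0.52 std 0.58
scene 1 19 mean 0.20 std 0.42
scene 2 25 mean 0.59 std 0.08
scene 3 25 mean -0.61 std 0.07
scene 4 25 mean -0.04 std 0.16
scene 5 15 mean 0.14 std 0.47
scene 6 25 mean 0.06 std 0.29
[0.5553 0.185  1.7671 0.0518]
top 0 25 mean -0.06 std 0.06
top 1 20 mean -0.23 std 0.30
top 2 25 mean 0.12 std 0.14
top 3 25 mean 0.06 std 0.11
[0.5578 0.1855 1.7681 0.0518]
tcp [0.5564 0.187  0.0279] 1.7691045270941994 scene fit - tcp [-0.0011 -0.0019 -0.002 ] top [ 0.0015 -0.0015 -0.001 ]
```

View pics/bf9.png

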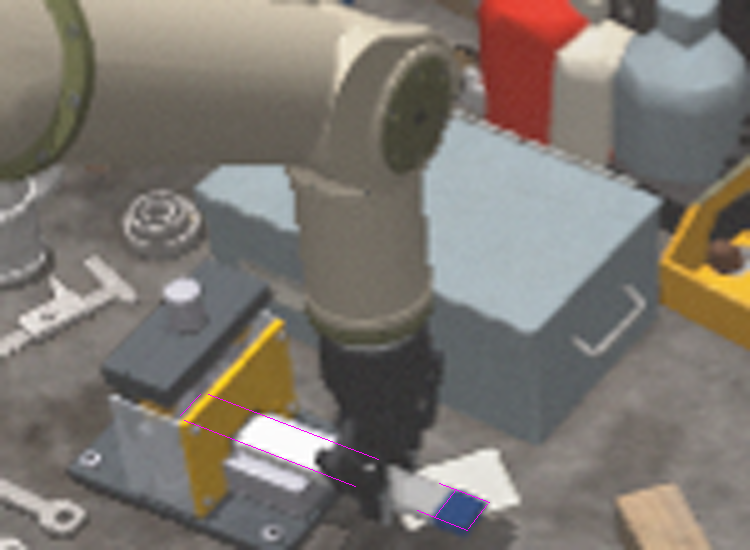

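```bash
python3 -m crank '0.01 0 0 0 0 0 1;0.02 0 0 0 0 0 1;0.03 0 0 0 0 0 1;0.038 0 0 0 0 0 1;0.038 0 0 0 0 0 1' 80;python3 plan.py .571 .1147 .0285 1.767
```

```text
clock: 22.45
position: [0.5535, 0.2012, 0.0279]
orientation: [-3.141, -0.001, 1.769]
wrist_force: [-0.2, -4.2, -1.3]
grip_width: 0.33
t 22.45 pos [0.5535 0.2012 0.0279] rpy [-3.1407e+00 -5.0000e-04  1.7687e+00] F [-0.2 -4.2 -1.3] M [-0.87 -0.19  0.12] w 0.33 q [-0.78  0.53  0.49  1.72 -0.29  0.97  0.02]
ROW -0.2207 0.0004 -0.0017 -0.0001 -0.0001 0.0003 dist 0.088 deg 0.1
```

```bash
python3 -m crank '0.005 0 0 0 0 0 1;0.01 0 0 0 0 0 1;0.015 0 0 0 0 0 1;0.018 0 0 0 0 0 1;0.018 0 0 0 0 0 1' 80;python3 plan.py .571 .1147 .0285 1.767
```

```text
clock: 22.95
position: [0.5523, 0.2066, 0.0278]
orientation: [-3.14, 0.001, 1.767]
wrist_force: [1.0, -6.1, -2.1]
grip_width: 0.331
t 22.95 pos [0.5523 0.2066 0.0278] rpy [-3.1402e+00  1.2000e-03  1.7672e+00] F [ 1.  -6.1 -2.1] M [-1.28 -0.2   0.07] w 0.331 q [-0.79  0.53  0.49  1.72 -0.29  0.97  0.01]
ROW -0.2346 0.0010 -0.0015 -0.0002 0.0002 0.0000 dist 0.094 deg 0.1
```

```bash
python3 -m crank '0.004 0 0 0 0 0 1;0.008 0 0 0 0 0 1;0.01 0 0 0 0 0 1;0.01 0 0 0 0 0 1;0.01 0 0 0 0 0 1' 80;python3 plan.py .571 .1147 .0285 1.769
python3 -m crank '0.002 0 0 0 0 0 1;0.004 0 0 0 0 0 1;0.005 0 0 0 0 0 1;0.005 0 0 0 0 0 1;0.005 0 0 0 0 0 1' 80;python3 plan.py .571 .1147 .0285 1.769
```

```text
clock: 23.45
position: [0.552, 0.2073, 0.0277]
orientation: [-3.14, 0.004, 1.765]
wrist_force: [0.4, -10.4, -0.5]
grip_width: 0.333
t 23.45 pos [0.552  0.2073 0.0277] rpy [-3.1397  0.0043  1.7646] F [  0.4 -10.4  -0.5] M [-2.01 -0.14  0.2 ] w 0.333 q [-0.79  0.53  0.49  1.72 -0.29  0.97  0.  ]
ROW -0.2363 0.0020 -0.0010 -0.0003 0.0007 -0.0007 dist 0.095 deg 0.4
clock: 23.95
position: [0.5519, 0.2068, 0.0277]
orientation: [-3.139, 0.007, 1.763]
wrist_force: [-0.1, -7.8, 0.5]
grip_width: 0.333
t 23.95 pos [0.5519 0.2068 0.0277] rpy [-3.1391  0.0065  1.7627] F [-0.1 -7.8  0.5] M [-1.58 -0.03  0.22] w 0.333 q [-0.79  0.53  0.49  1.72 -0.29  0.97  0.  ]
ROW -0.2352 0.0029 -0.0004 -0.0004 0.0010 -0.0010 dist 0.094 deg 0.5
```

```bash
python3 -m crank '0.004 0 0 0 0 0 1;0.006 0 0 0 0 0 1;0.006 0 0 0 0 0 1;0.006 0 0 0 0 0 1;0.006 0 0 0 0 0 1' 80;python3 plan.py .571 .1147 .0285 1.769
python3 - <<'E'
from h import *
save('top','t10.png');save('scene','s10.png')
t=cv2.imread('pics/t10.png'); s=cv2.imread('pics/s10.png')
c=lambda im,u,v,w,h,f: cv2.resize(im[v:v+h,u:u+w],None,fx=f,fy=f,interpolation=cv2.INTER_CUBIC)
cv2.imwrite('pics/k10.png',np.vstack([np.hstack([c(t,185,180,100,75,4),c(s,200,130,100,75,4)]),np.hstack([c(t,350,150,133,75,3)[:225,:399],c(s,350,190,133,100,3)[:225,:399]]) if 0 else np.hstack([c(t,350,150,100,75,4),c(s,350,190,100,75,4)])])[:600])
for _ in range(3): print(r.state()['position'],r.state()['wrist_force'])
E
python3 bf.py 10 .0518|tail -1
```

```text
clock: 24.45
position: [0.5516, 0.2069, 0.0277]
orientation: [-3.138, 0.009, 1.761]
wrist_force: [-0.2, -7.6, 0.0]
grip_width: 0.33
t 24.45 pos [0.5516 0.2069 0.0277] rpy [-3.1384  0.0086  1.7609] F [-0.2 -7.6  0. ] M [-1.51  0.07  0.32] w 0.33 q [-0.79  0.53  0.5   1.72 -0.29  0.97 -0.  ]
ROW -0.2355 0.0039 0.0001 -0.0005 0.0014 -0.0013 dist 0.094 deg 0.7
[0.55165013 0.20688435 0.02770117] [-0.35308896 -7.00597184  0.93547838]
[0.55165013 0.20688435 0.02770117] [-0.35308896 -7.00597184  0.93547838]
[0.55165013 0.20688435 0.02770117] [-0.35308896 -7.00597184  0.93547838]
tcp [0.5517 0.2069 0.0277] 1.760896065051862 scene fit - tcp [-0.0021 -0.0008 -0.0026] top [ 0.001  -0.0006  0.0062]
```

View pics/k10.png

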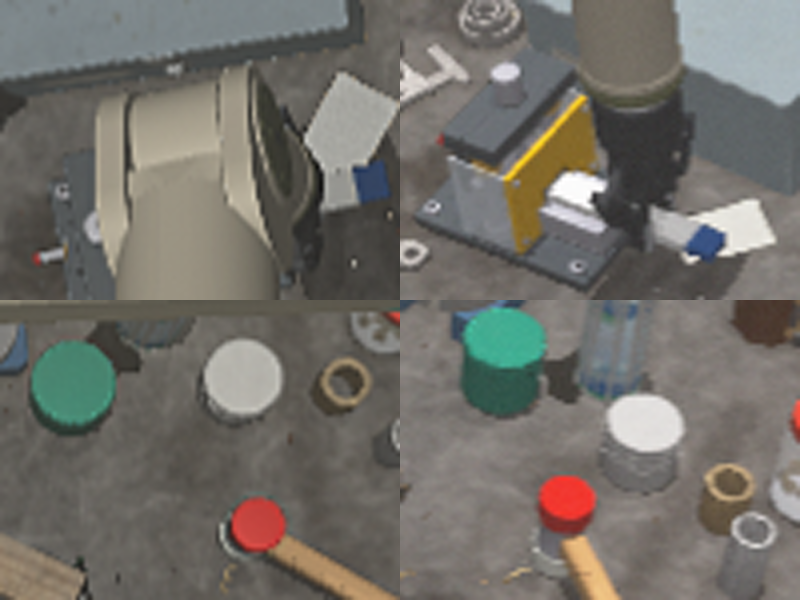

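```bash
python3 -m crank '0.004 0.001 0 0 0.0007 -0.0007 1;0.008 0.001 0 -0.0005 0.0014 -0.0013 1;0.008 0.001 0 -0.0005 0.0014 -0.0013 1;0.008 0.001 0 -0.0005 0.0014 -0.0013 1;0.008 0.001 0 -0.0005 0.0014 -0.0013 1' 80;python3 - <<'E'
from h import *
from plan import plan
plan(.571,.1147,.0285,1.769)
save('top','t11.png');save('scene','s11.png'); plan(.571,.1147,.0285,1.769); print(r.state()['dq'].round(4))
E
python3 bf.py 11 .0518|tail -1
```

```text
clock: 25.05
position: [0.552, 0.2073, 0.0277]
orientation: [-3.141, 0.002, 1.766]
wrist_force: [1.2, -7.9, -0.8]
grip_width: 0.33
t 25.05 pos [0.552  0.2073 0.0277] rpy [-3.1413e+00  2.4000e-03  1.7664e+00] F [ 1.2 -7.9 -0.8] M [-1.79 -0.22  0.08] w 0.33 q [-0.79  0.53  0.49  1.72 -0.29  0.97  0.01]
ROW -0.2362 0.0015 -0.0014 -0.0000 0.0004 -0.0004 dist 0.094 deg 0.2
t 25.15 pos [0.5521 0.2072 0.0277] rpy [-3.1414e+00  2.5000e-03  1.7664e+00] F [ 0.9 -9.  -0.2] M [-1.8  -0.25  0.1 ] w 0.329 q [-0.79  0.53  0.49  1.72 -0.29  0.97  0.01]
ROW -0.2361 0.0015 -0.0014 -0.0000 0.0004 -0.0004 dist 0.094 deg 0.2
[ 0.0003 -0.0002  0.0006 -0.0004  0.0003 -0.0006 -0.    ]
tcp [0.5521 0.2072 0.0277] 1.7663953963759211 scene fit - tcp [-0.0025 -0.0012 -0.0047] top [ 0.001  -0.0008  0.0013]
```

Pressed at about 9 N, which is over the 7 N of the spring. The bar is still, level and in line, so I hand in.

```bash
python3 -c "
from bench import r
print(r.finish_job()); s=r.state(); print(s['clock'],s['position'],s['wrist_force'],s['grip_width'])"
```

```text
the job is handed in; nothing more can be done
None
the job is handed in; nothing more can be done
```

I knocked the stop pin down with the hammer and set the hammer back where it stood. I then fed the bar bare end first through the slot and held it against the end stop. I handed the job in at about 25 s, still gripping the bar; no verdict is reported.

**Last checks before handing in:**
- **Stop pin:** the pictures after the stroke show it flush with the bed. The hammer reached 32 N with its face on the bed.
- **Hammer:** it stands on its head on the bench, released, in the last views I looked at.
- **Bar:** it went through the slot with no contact force. By the top camera its nose was about 69 mm beyond the guard, within a few thousandths of a radian of the feed direction. The arm's joint speeds were near zero.
- **End stop:** the push was about 8 to 9 N, above the spring's 7 N when fully back. I judged it fully back from that force and the arm's travel, not from a direct reading.
- **Grease tin:** it looks undisturbed in the pictures.

**Disagreements:** the two cameras differed by 2 to 3 mm sideways, for both the die and the bar. I therefore worked each camera's bar position relative to its own view of the die. While I held the push, the gripper drifted about 0.01 rad, and I corrected that in the last move.

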